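# Clamp the mould blocks in the ratchet mould press

## Robot

A 6-joint arm with a two-finger parallel gripper is mounted at the origin on the work surface. World frame = base frame: x ahead of the robot, y to its left, z up, the work surface at z = 0. Lengths are in mm, angles in rad, forces in N, time in s.
With the tool pointing down it reaches from about 300 to 850 mm from the base axis. Payload 4.2 kg.
Tool frame: the origin (TCP) lies on the centre line of the jaws, within the pads' length; the fingertips stand 25 mm ahead of it and the grasp point (between the pads) lies 6 mm ahead of it; z points along the fingers, y is the direction in which the jaws open and shut (so a half turn about z gives the same grasp; the last joint's range is limited). The gripper opens to 91 mm and grips with 3 to 60 N. Pads are 32 mm wide; open, the fingers measure 118 mm over their backs; the gripper's body (76 mm by 178 mm) begins 60 mm behind the grasp point.
Start: joints at [1.106, 0.32, 1.565, -0, 1.257, -0.02], TCP at [247.413, 519.064, 238.976] pointing down, gripper open.
Joint ranges: [-3.11, 3.11], [-0.84, 2.01], [0.21, 2.61], [-1.34, 4.49], [0.05, 2.63], [-2.56, 2.56]. Speed limits (rad/s): [2.57, 2.57, 3.14, 3.14, 3.14, 3.14].

## Interface

Orientations are given as [roll, pitch, yaw] about the fixed x, y, z axes, in that order (R = Rz(yaw) Ry(pitch) Rx(roll)).
In Python, from rig import sensors, capture, ticket, nets gives the robot as it stands. The module is installed in compiled form; this text tells all that it offers.
- The arm moves only by the tool jog_arm, never from a script. Its argument "commands" is a list of rows, each an object with "twist": the turn, a rotation vector about the tool's x, y, z in rad, a list of three; "xyz": the shift along the tool's x, y, z in mm, a list of three; "grip": the closure, from 0 (fully open) to 1 (shut). A call has exactly 10 rows; each row is the pose to reach, as a shift and turn from the pose commanded when the call began, along the tool's axes at that moment; what a row does not reach only later rows make up. A row lasts 1/10 s, in which the tool goes at most 50 mm and 8.59 degrees, less where a joint would pass 70% of its speed; a pose out of reach is approached as far as the arm can. A call with a gripper value outside its range is refused whole. The fingers move at their own pace and stop on an object; "squeeze" is the grip in N (left out, the last holds). Time passes only in rows, so rows that repeat a pose let the fingers close, or fill a call up. It gives the time, the measured TCP pose, the force and the opening at its end, in the units of the state.
- sensors.observe(): the state, without advancing time (a new reading comes with each control period).
- capture(name): name is "side" or "top"; returns a dict with "pixels" (420x560x3 uint8, red, green, blue), "range_z" (420x560 float32, mm along the optical axis (not along the pixel's ray), 0 where there is no reading), "K" (3x3 intrinsics, pixels), "R" (3x3) and "t" (3): a world point X has camera coordinates R X + t. Camera axes: x right, y down, z forward; pixel columns grow to the right and rows downward; lengths in mm; the calibration is good to about 2 mm. A picture is of the moment at which its call begins.
- ticket.sign_off(): hands the job in, once; it reports no verdict.
Trained networks look in a picture, given as the dict that the camera call returned (one of the last four; its "shot" number tells which), for a name from the list of things; names that differ only in an ending like _2 or _b are one class to them, and where a whole thing is asked for, a point or a joint stands for the part that bears it (a point fixed in the world has none). Each returns a list of dicts, best first, with "confidence" (0 to 1); they miss things now and then, are a little off and sometimes report something else, mostly with a low value. They report only what shows in the picture. A call takes as long as a camera call. They do not tell look-alikes from the thing itself.
- nets.cut_out(picture, query): "pixels" (420x560 bool, what is visible of it) and "box" ([left, top, right, bottom] in pixels, round what is visible of it).
The state is a dict: "clock": time; "q": joint angles; "joint_velocities": joint speeds; "effort": joint torques, N m; "tcp_pos": TCP position; "tcp_rot": TCP orientation; "force": force on the tool from outside, world axes, zero at the start; "torque": the same for the moment, N m; "finger_gap": finger opening in mm.
Only numpy, scipy, OpenCV 4.12 (cv2) and the standard library are available. Lean on these libraries where they do the work, as an engineer would, in place of code of your own. Each camera call takes 0.05 s, during which the arm holds its last target.

## Task

Clamp all the aluminium mould blocks lying on the bench in the green mould press: first lift the ratchet pawl (the lever with the red ball) clear and, holding the crank's wooden grip sleeve, wind the sliding jaw right back; then set every block in the bed, side by side with its long side across the bed. Finally, with the pawl dropped back onto the ratchet and again holding the sleeve, wind the jaw up until the yellow sprung plate is pressed about half-way in, so that the ratchet keeps the stack clamped when you let go; leave the other things on the bench alone.

Things in the scene. Friction and masses are not known exactly. Their poses are not given: they have to be found in the camera images.
- crank_axis (a point): A point on the vertical crank axis of the green mould press (fixed to the bench; its place and heading differ from start to start), 170 mm above the bench = the height of the middle of the grip sleeve. Its axes are the press's axes: z up; -y runs along the press bed from the gearbox to the fixed jaw; x points across the bed, away from the robot (heading within about 0.15 rad of the world axes).
- sleeve_mid (a point): Middle of the crank's pale wooden grip sleeve: an upright cylinder, 27 mm diameter, 60 mm long (from 140 to 200 mm above the bench), which spins freely on its pin at the end of the red crank arm, 55 mm from the crank axis. The arm's top is 139 mm above the bench. A gripper that holds the sleeve can therefore go round the circle without turning. The crank turns with a handle force of about 1 N, 3 N at most when clamping.
- crank (a joint): Crank angle, rad, counted over several turns, 0 to 25.6; it grows clockwise seen from above. At value a the sleeve stands at crank_axis + 55 mm * (-cos a, +sin a) in the press's x and y axes. Clockwise winds the sliding jaw towards the fixed jaw, 40 mm a turn; anticlockwise winds it back, which the ratchet forbids while the pawl is down.
- jaw (a joint): Travel of the sliding jaw, m: 0 = wound right back (clear space of 170 mm between the sprung plate and the fixed jaw), up to 0.162 towards the fixed jaw. Geared to the crank: 0.04 * crank angle / (2 pi). At the start it is 0.12 to 0.14, so that the bed is nearly shut.
- plate (a joint): How far the yellow sprung pressure plate on the front of the sliding jaw is pressed in, m: 0 = free, 0.016 = bottomed. It starts to give at 4.5 N and takes 1.5 N more per mm; the friction of blocks sliding on the bed does not move it. Without the pawl its spring drives the crank back when the handle is let go; with the pawl down the crank falls back by up to one tooth (16 teeth a turn, 2.5 mm of jaw travel).
- plate_face (a point): Centre of the front face (towards the fixed jaw) of the yellow sprung plate; the plate is 74 mm wide and its top is 65 mm above the bench. Axes as crank_axis.
- jaw_foot (a point): Foot of the fixed jaw: the middle of the line where the fixed jaw's face meets the floor of the press bed, 25 mm above the bench. Axes as crank_axis: the bed runs from here along +y towards the sliding jaw. The bed is 74 mm wide between two lips that stand 6 mm above its floor (no other side walls); the fixed jaw is 25 mm thick and 40 mm tall above the floor.
- pawl (a joint): Angle of the ratchet pawl, rad: about 0 to 0.12 when down on the toothed crown under the crank (it clicks over the teeth as the crank turns clockwise and blocks it anticlockwise), 0.6 when lifted fully clear. Over-centre weight: above about 0.33 it tips over and stays up by itself, below that it falls down by itself. Lifting grows the angle. Winding clockwise faster than about 4 rad/s may throw it up.
- pawl_knob (a point): Centre of the red ball, 26 mm diameter, on the pawl's brass lever, 164 mm above the bench with the pawl down. It swings towards the robot (press -x) by 47 mm, ending at the same height, when the pawl is lifted; a fraction of a newton moves it.
- pawl_hinge (a point): Point on the pawl's hinge axis (along the press's y) below the red ball, 87 mm above the bench; the ball's centre is 80 mm from it, at pawl 0: 22 mm along press +x and 77 mm up.
- block0_mid (a point): Centre of the mould block with the blue core: a square bar of aluminium 64 x 34 x 34 mm with coloured bands, 64 mm along its own x, 0.12 kg (varies by 30 percent). Lies on the bench on one of its four long sides, to the robot's right of the press; which long side is up does not matter. May be absent (2 to 4 of the four blocks are present).
- block1_mid (a point): Centre of the mould block with the orange core: a square bar of aluminium 64 x 34 x 34 mm with coloured bands, 64 mm along its own x, 0.12 kg (varies by 30 percent). Lies on the bench on one of its four long sides, to the robot's right of the press; which long side is up does not matter. May be absent (2 to 4 of the four blocks are present).
- block2_mid (a point): Centre of the mould block with the white core: a square bar of aluminium 64 x 34 x 34 mm with coloured bands, 64 mm along its own x, 0.12 kg (varies by 30 percent). Lies on the bench on one of its four long sides, to the robot's right of the press; which long side is up does not matter. May be absent (2 to 4 of the four blocks are present).
- block3_mid (a point): Centre of the mould block with the green core: a square bar of aluminium 64 x 34 x 34 mm with coloured bands, 64 mm along its own x, 0.12 kg (varies by 30 percent). Lies on the bench on one of its four long sides, to the robot's right of the press; which long side is up does not matter. May be absent (2 to 4 of the four blocks are present).
- pot: Bystander: red open plastic pot, 64 mm across, 50 mm tall; loose, origin in the middle of its underside. To be left alone.
- mandrel: Bystander: steel taper ring mandrel on a 40 mm foot, 132 mm tall; loose, origin in the middle of its underside. To be left alone.
- marker: Bystander: blue marker pen lying down, 130 mm long, 16 mm thick; loose, origin in the middle of its underside. To be left alone.
- driver: Bystander: screwdriver lying down, 160 mm long; loose, origin in the middle of its underside. To be left alone.
- bowl: Bystander: brass bowl, 90 mm across, 35 mm tall; loose, origin in the middle of its underside. To be left alone.
- benchblock: Bystander: square steel bench block, 70 x 70 x 20 mm; loose, origin in the middle of its underside. To be left alone.
- jar: Bystander: amber glass jar, 52 mm across, 60 mm tall; loose, origin in the middle of its underside. To be left alone.
Mind the look-alikes: they are no part of the job. Several things have the shape of the bowl; the one meant has the colours described above.

How it is judged:
By the outcome, as a careful person would: the job done as asked, in the order asked, and still so for the second after the job is handed in, with the robot touching nothing.
Of block0, block1, block2, block3 only 2 to 4 are there at a start; the rules pass over those that are not, and their reading is None.
At some moment in a run one of block0, block1, block2, block3 may be knocked a few centimetres aside while the robot is not near it.
Once in a run the grip may slacken for a moment while it holds something.
It also fails if it takes over 210 s, if anything falls off the work surface, if the arm or the gripper's body presses on something with over 40 N, if the wrist force passes 120 N, or if a joint passes its speed limit or range.

## Working session

There is one attempt and no reset: what is moved stays moved. The work goes in short steps, Python scripts to look and compute and a tool call to move; the robot and the scene stay as the last step left them, time stands still between calls to the robot, and variables do not carry over. Pictures are saved under pics/ and viewed, and the job is handed in when it is done.

Besides the shell and the picture viewer there is one more tool, called after ">>>" in YAML: its name, and indented under it one key for each argument. jog_arm: Moves the arm, as the interface text tells. Its arguments: {"type":"object","properties":{"commands":{"type":"array"},"squeeze":{"type":"number"}},"required":["commands"]}

```bash
mkdir -p pics; ls; cat > h.py <<'E'
from rig import sensors, capture, ticket, nets
import numpy as np, cv2
def save(p,name,crop=None,scale=1):
    im=p["pixels"][:,:,::-1]
    if crop: im=im[crop[1]:crop[3],crop[0]:crop[2]]
    if scale!=1: im=cv2.resize(im,None,fx=scale,fy=scale,interpolation=cv2.INTER_CUBIC)
    cv2.imwrite("pics/"+name+".png",im)
def cloud(p):
    z=p["range_z"].astype(float); K=p["K"]
    v,u=np.mgrid[0:420,0:560]
    c=np.stack([(u-K[0,2])/K[0,0]*z,(v-K[1,2])/K[1,1]*z,z],-1)
    w=(c-p["t"])@p["R"]   # R^T (c-t)
    w[z<=0]=np.nan
    return w
def proj(p,X):
    c=p["R"]@np.array(X,float)+p["t"]; q=p["K"]@c; return q[:2]/q[2]
E
python3 - <<'E'
from h import *
s=sensors.observe(); print({k:np.round(v,3) for k,v in s.items()})
for n in("top","side"):
    p=capture(n); save(p,n+"0"); print(n,p["K"],p["R"],p["t"])
    for q in["crank_axis","sleeve_mid","plate_face","pawl_knob","jaw_foot","block0_mid","block1_mid","block2_mid","block3_mid"]:
        try:
            r=nets.cut_out(p,q); print(q,[(round(d["confidence"],2),d["box"]) for d in r[:3]])
        except Exception as e: print(q,e)
E
```

```text
pics
{'clock': np.float64(0.0), 'q': array([ 1.106,  0.32 ,  1.566, -0.   ,  1.257, -0.02 ]), 'joint_velocities': array([ 0.002,  0.   ,  0.   ,  0.   , -0.   ,  0.001]), 'effort': array([ 1.0000e-03, -4.1246e+01, -2.3198e+01,  7.3000e-02,  4.6000e-02,
       -0.0000e+00]), 'tcp_pos': array([247.2  , 518.64 , 238.129]), 'tcp_rot': array([-3.14 , -0.   ,  2.697]), 'force': array([-0.41 , -0.173, -0.801]), 'torque': array([ 0.023, -0.014, -0.033]), 'finger_gap': np.float64(91.147)}
top [[414.15118482   0.         276.12570277]
 [  0.         414.15118482 206.5067674 ]
 [  0.           0.           1.        ]] [[ 0.0034993  -0.99998939  0.00299567]
 [-0.98584221 -0.00395196 -0.16762908]
 [ 0.16763914 -0.00236668 -0.98584558]] [-119.25175437  594.80435719 1083.09305148]
crank_axis [(0.9, [103.2, 188.0, 274.9, 249.9]), (0.24, [244.0, 203.0, 255.0, 228.4])]
sleeve_mid [(0.42, [137.9, 184.8, 144.7, 195.6])]
plate_face [(0.52, [241.8, 203.6, 254.2, 230.7]), (0.25, [104.4, 184.9, 275.3, 252.1])]
pawl_knob [(0.79, [103.6, 216.1, 146.9, 246.6]), (0.41, [137.9, 187.5, 145.0, 196.9]), (0.29, [20
[... 394 characters left out ...]
82015 -0.01896051]
 [-0.46795558 -0.61357271 -0.63603939]
 [ 0.36605935  0.52048646 -0.77142362]] [-528.217218    288.50427834 1245.12914972]
crank_axis [(0.89, [182.9, 122.0, 302.9, 251.6])]
sleeve_mid [(0.7, [223.2, 122.0, 236.3, 139.5]), (0.5, [255.2, 209.0, 282.7, 227.4])]
plate_face [(0.75, [256.2, 210.1, 284.9, 227.8]), (0.18, [286.6, 154.7, 296.0, 185.6])]
pawl_knob [(0.49, [184.8, 130.4, 202.4, 168.3]), (0.4, [215.6, 259.3, 270.6, 268.7])]
jaw_foot [(0.73, [183.8, 120.8, 300.5, 253.2])]
block0_mid [(0.76, [298.2, 325.9, 328.3, 350.9]), (0.45, [352.4, 259.6, 387.2, 291.4])]
block1_mid []
block2_mid [(0.81, [341.1, 299.2, 362.5, 323.2])]
block3_mid [(0.6, [350.5, 261.2, 387.9, 292.2])]
```

View pics/top0.png

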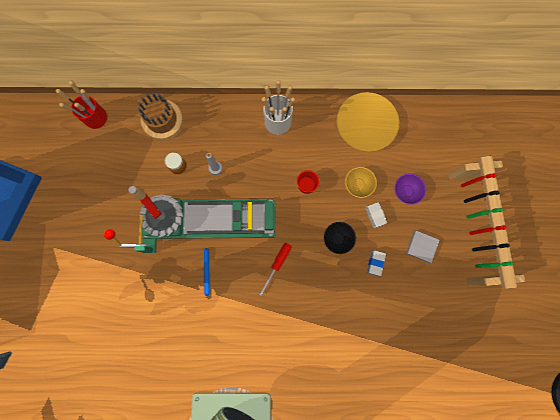

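View pics/side0.png

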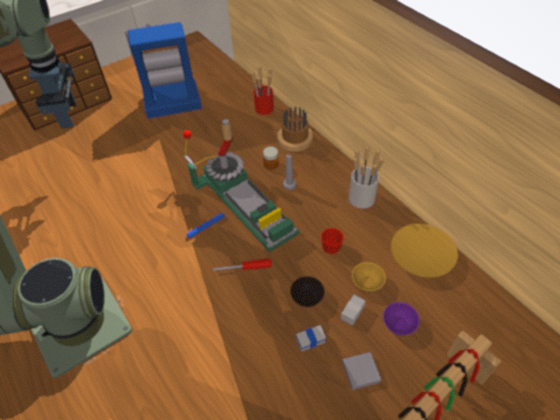

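```bash
python3 - <<'E'
from h import *
p=capture("top"); save(p,"t1a",(90,170,290,270),4); save(p,"t1b",(320,150,460,290),4)
w=cloud(p)
for n,(u,v) in dict(sleeve=(133,190),knob=(110,234),plate=(249,215),blue=(377,263),white=(376,215),bench=(424,246),jawtop=(270,218)).items(): print(n,w[v,u].round(1))
p=capture("side"); save(p,"s1a",(160,110,320,260),4); save(p,"s1b",(280,230,440,400),4)
w=cloud(p)
for n,(u,v) in dict(sleeve=(227,130),knob=(187,134),plate=(270,217),blue=(312,338),white=(353,310)).items(): print(n,w[v,u].round(1))
E
```

```text
sleeve [607.4 223.1 204.4]
knob [505.4 281.5 176.2]
plate [569.3 -44.1  65.2]
blue [ 443.5 -391.9   32.8]
white [ 575.6 -394.2   32.1]
bench [ 491.1 -526.8   20.4]
jawtop [ 561.4 -100.6   64.8]
sleeve [604.9 215.7 179.6]
knob [505.3 282.5 171. ]
plate [567.4 -49.1  58.2]
blue [ 441.9 -400.2   33.7]
white [ 569.8 -404.    35.6]
```

View pics/t1a.png

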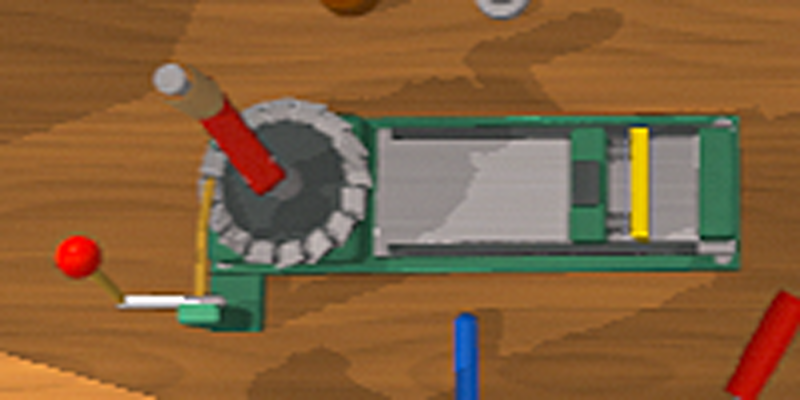

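View pics/t1b.png

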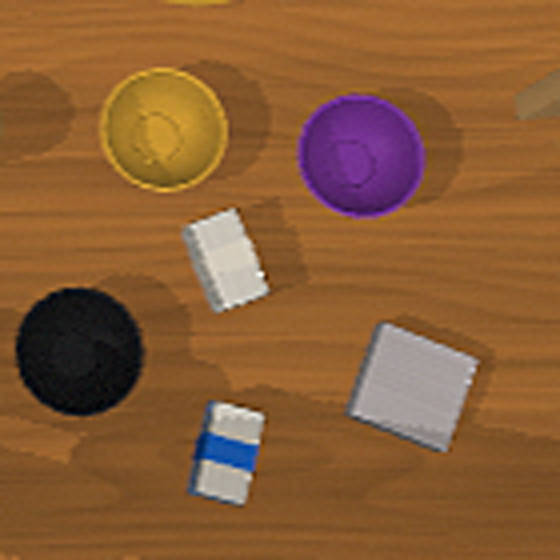

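View pics/s1a.png

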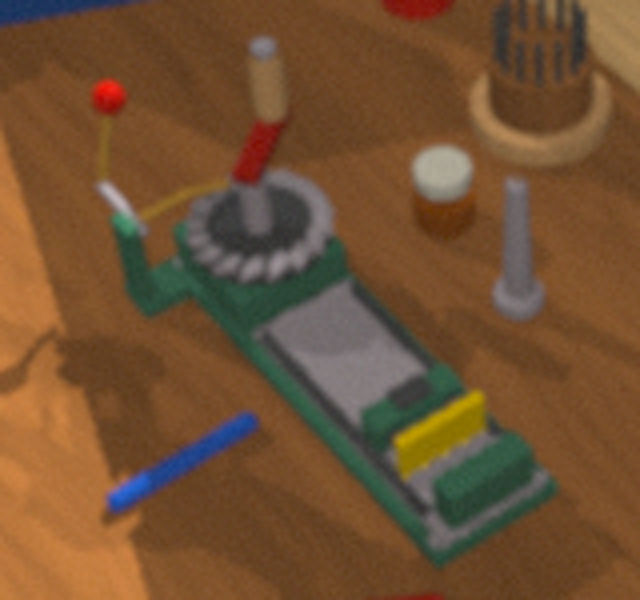

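View pics/s1b.png

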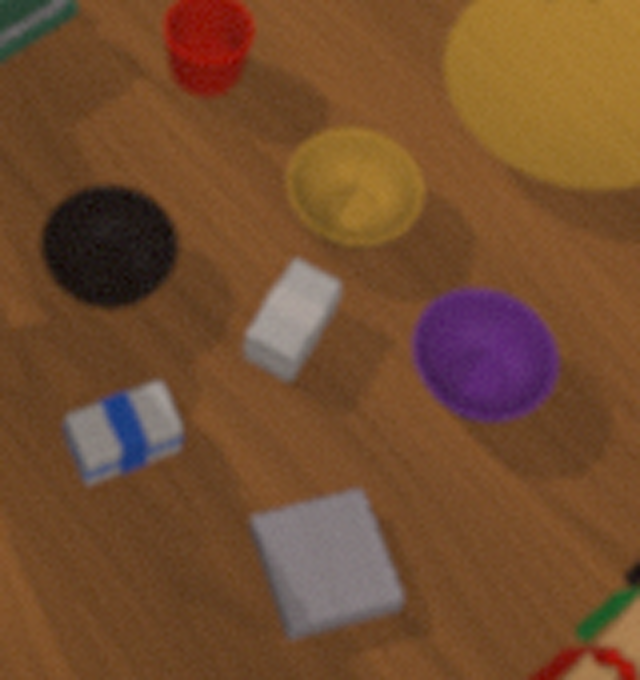

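```bash
cat > fit.py <<'E'
from h import *
def colmask(p):
    hsv=cv2.cvtColor(p["pixels"],cv2.COLOR_RGB2HSV); return hsv[...,0].astype(int),hsv[...,1].astype(int),hsv[...,2].astype(int)
E
python3 - <<'E'
from fit import *
for n in("top","side"):
    p=capture(n); w=cloud(p); H,S,V=colmask(p)
    reg=(w[...,0]>450)&(w[...,0]<680)&(w[...,1]>-140)&(w[...,1]<320)
    g=reg&(H>55)&(H<90)&(S>90)&(w[...,2]>8)
    print(n,"green",g.sum())
    low=g&(w[...,2]>24)&(w[...,2]<38)
    print(np.percentile(w[low],[1,50,99],axis=0).round(1).tolist())
    P=w[low][:,:2].astype(np.float32); print("rect low",cv2.minAreaRect(P))
    fj=g&(w[...,2]>58)&(w[...,2]<72)
    P=w[fj]; 
    for a,b in((-140,-75),(-75,-55),(-55,-20)):
        Q=P[(P[:,1]>a)&(P[:,1]<b)]
        if len(Q)>5: print("top65",a,b,len(Q),Q.min(0).round(1),Q.max(0).round(1),cv2.minAreaRect(Q[:,:2].astype(np.float32)))
    y=reg&(H>22)&(H<34)&(S>180)&(V>150)
    Q=w[y]; T=Q[Q[:,2]>60]; print("yellow",len(Q),Q.min(0).round(1),Q.max(0).round(1)); 
    if len(T)>5: print(cv2.minAreaRect(T[:,:2].astype(np.float32)),T.mean(0).round(1))
    r=reg&((H<6)|(H>174))&(S>170)&(V>120)
    nl,lab=cv2.connectedComponents(r.astype(np.uint8))
    for i in range(1,nl):
        Q=w[lab==i]; Q=Q[~np.isnan(Q[:,0])]
        if len(Q)>8: print("red",len(Q),Q.mean(0).round(1),Q.min(0).round(1),Q.max(0).round(1))
    # ratchet crown
    z=reg&(S<60)&(w[...,2]>75)&(w[...,2]<135)
    Q=w[z]; print("crown",len(Q),np.percentile(Q,[2,50,98],axis=0).round(1).tolist())
    r=nets.cut_out(p,"sleeve_mid")[0]["pixels"]&(w[...,2]>120); Q=w[r]; print("sleeve",len(Q),np.nanmean(Q,0).round(1),np.nanmin(Q,0).round(1),np.nanmax(Q,0).round(1))
E
```

```text
top green 1453
[[471.2, -35.1, 24.6], [531.1, 144.2, 31.6], [614.3, 245.2, 37.9]]
rect low ((580.900146484375, 99.76026153564453), (96.23347473144531, 358.1723937988281), 24.244693756103516)
top65 -140 -75 240 [ 533.9 -108.8   59.8] [605.7 -86.8  70.4] ((569.8321533203125, -97.80642700195312), (71.7647476196289, 21.72447967529297), 0.3042873442173004)
yellow 108 [534.  -49.8  59.1] [605.4 -40.6  70.4]
((569.7109985351562, -45.335838317871094), (71.4552993774414, 8.517790794372559), 0.7364445328712463) [569.4 -45.3  64.4]
red 182 [578.1 200.3 137.8] [552.1 175.6  70.9] [606.7 227.7 145.3]
red 86 [506.6 284.8 173.1] [495.9 274.8 165.5] [518.3 298.1 180.7]
red 94 [ 466.5 -130.9   23.4] [ 450.8 -139.3   16.4] [ 495.2 -114.5   30.9]
crown 566 [[483.1, 138.6, 75.1], [557.1, 186.4, 78.2], [617.8, 277.5, 106.7]]
sleeve 68 [603.5 215.3 176.4] [596.2 211.3 152. ] [615.6 225.1 200.5]
side green 975
[[471.0, -107.1, 24.9], [528.4, 148.1, 31.4], [606.1, 230.3, 38.0]]
rect low ((561.2418212890625, 70.86536407470703), (119.21256256103516, 352.8771667480469), 11.274386405944824)
top65 -140 -75 168 [ 532.4 -111.2   58.1] [602.7 -84.7  70.6] ((567.7525634765625, -98.86454772949219), (70.48966217041016, 24.918947219848633), 3.201345205307007)
yellow 80 [531.9 -52.1  31.5] [604.5 -28.9  69.8]
((568.2608642578125, -45.664608001708984), (13.3214693069458, 72.56769561767578), 89.16521453857422) [566.7 -45.4  64.5]
red 48 [504.6 283.2 171.5] [494.2 274.9 162.8] [516.9 299.3 180.2]
red 70 [575.9 199.9 138.5] [549.8 180.5 135. ] [600.1 223.6 144.3]
red 51 [ 462.1 -133.1   23.7] [ 450.2 -139.6   16.7] [ 488.4 -116.8   29.6]
crown 418 [[482.0, 137.9, 75.1], [557.2, 182.8, 78.8], [615.9, 271.9, 120.5]]
sleeve 135 [604.1 217.  170.9] [593.2 208.7 135.9] [622.  229.6 198.9]
```

```bash
python3 - <<'E'
from fit import *
for n in("top","side"):
    p=capture(n); w=cloud(p); H,S,V=colmask(p)
    g=(H>55)&(H<90)&(S>90)&(w[...,2]>20)&(w[...,2]<40)
    L=[];Rr=[]
    for y in range(-100,110,10):
        m=g&(abs(w[...,1]-y)<5)&(w[...,0]>500)&(w[...,0]<640)
        x=w[m][:,0]
        if len(x)<4: continue
        lo=x[x<560];hi=x[x>580]
        print(y,*(f"{len(a)} {a.min():.1f} {np.median(a):.1f} {a.max():.1f}" if len(a)>2 else '-' for a in(lo,hi)))
        if len(lo)>2:L.append((y,np.median(lo)))
        if len(hi)>2:Rr.append((y,np.median(hi)))
    for A in(L,Rr):
        A=np.array(A); 
        if len(A)>3: print(n,np.polyfit(A[:,0],A[:,1],1))
    c=(S<70)&(w[...,2]>80)&(w[...,2]<130)&(abs(w[...,0]-558)<70)&(abs(w[...,1]-183)<70)
    Q=w[c]; print("z hist",np.histogram(Q[:,2],bins=range(80,135,5)))
    T=Q[(Q[:,2]>92)&(Q[:,2]<110)]; 
    if len(T)>5: print(cv2.minEnclosingCircle(T[:,:2].astype(np.float32)),T[:,:2].mean(0))
    r=((H<6)|(H>174))&(S>170)&(w[...,2]>125)&(w[...,2]<150)&(abs(w[...,1]-200)<50); Q=w[r]; print("arm",cv2.minAreaRect(Q[:,:2].astype(np.float32)))
E
```

```text
20 - 3 613.8 613.9 614.0
z hist (array([68,  9, 13,  6,  3,  5,  4,  2,  0,  3]), array([ 80,  85,  90,  95, 100, 105, 110, 115, 120, 125, 130]))
((531.4755859375, 206.46026611328125), 49.45405960083008) [557.31875058 186.97848906]
arm ((579.2571411132812, 200.1640625), (61.60381317138672, 21.018348693847656), 39.97330093383789)
z hist (array([49, 10,  8, 10,  7,  8,  9, 11,  3,  4]), array([ 80,  85,  90,  95, 100, 105, 110, 115, 120, 125, 130]))
((565.31005859375, 187.81753540039062), 11.231629371643066) [563.61556683 183.81919293]
arm ((579.6400146484375, 200.06890869140625), (65.4354476928711, 21.431941986083984), 36.96173858642578)
```

```bash
python3 - <<'E'
from fit import *
for n in("top","side"):
    p=capture(n); w=cloud(p); H,S,V=colmask(p)
    m=(w[...,2]>12)&(w[...,2]<50)&(w[...,0]>500)&(w[...,0]<640)
    L=[]
    for y in range(-100,110,10):
        k=m&(abs(w[...,1]-y)<5); Q=w[k]
        if len(Q)<5: continue
        a,b=Q[:,0].min(),Q[:,0].max(); L.append((y,a,b,(a+b)/2)); print(y,len(Q),np.round([a,b,(a+b)/2,np.median(Q[:,2])],1))
    L=np.array(L); 
    for j in(1,2,3): print(n,np.polyfit(L[:,0],L[:,j],1))
    m=(w[...,2]>70)&(w[...,2]<82)&(abs(w[...,0]-558)<60)&(abs(w[...,1]-183)<60)&(S<80)
    Q=w[m][:,:2]; print("crown",len(Q),cv2.minEnclosingCircle(Q.astype(np.float32)),np.percentile(Q,[1,99],axis=0))
E
```

```text
-100 33 [515.1 623.1 569.1  20.8]
-90 42 [515.  622.9 568.9  18.9]
-80 110 [517.6 623.1 570.4  24.6]
-70 130 [514.9 622.7 568.8  25. ]
-60 150 [514.5 622.5 568.5  24.9]
-50 95 [514.9 623.1 569.   26.7]
-40 66 [514.8 623.  568.9  25.2]
-30 130 [514.8 622.6 568.7  26.6]
-20 77 [514.3 622.3 568.3  29. ]
-10 37 [514.2 622.6 568.4  18.2]
0 36 [514.6 622.8 568.7  26.4]
10 144 [514.6 622.7 568.6  24.5]
20 131 [514.3 622.6 568.4  24.8]
30 136 [514.4 622.8 568.6  25. ]
40 137 [514.2 622.2 568.2  24.9]
50 132 [514.2 622.7 568.4  24.8]
60 142 [514.2 622.2 568.2  24.6]
70 133 [514.1 622.1 568.1  24.7]
80 141 [514.1 622.4 568.2  25.2]
90 130 [514.1 622.  568.1  24.7]
100 142 [514.2 622.2 568.2  24.3]
top [-7.81721715e-03  5.14621919e+02]
top [-4.18208285e-03  6.22601944e+02]
top [-5.99965000e-03  5.68611931e+02]
crown 1050 ((566.9303588867188, 190.45082092285156), 57.66734313964844) [[513.34993886 136.06266061]
 [616.08023715 239.15470998]]
-100 36 [512.6 622.8 567.7  20.9]
-90 36 [514.4 623.  568.7  22.1]
-80 30 [514.2 535.9 525.1  22.3]
-70 32 [514.2 543.2 528.7  22.9]
-60 50 [514.1 614.  564.   25.7]
-50 190 [514.3 624.1 569.2  31.5]
-40 32 [515.  624.9 570.   26.9]
-30 34 [514.7 623.2 569.   24. ]
-20 97 [513.6 622.6 568.1  42.2]
-10 32 [512.5 613.6 563.1  29.4]
0 26 [513.3 623.9 568.6  19.3]
10 24 [512.1 530.8 521.5  20.7]
20 32 [512.  614.1 563.   25.4]
30 81 [511.6 612.7 562.1  24.9]
40 95 [513.1 621.8 567.4  25.4]
50 87 [513.7 623.1 568.4  25. ]
60 88 [511.9 619.6 565.8  25.1]
70 89 [512.1 621.  566.5  24.8]
80 91 [512.3 621.5 566.9  24.8]
90 87 [513.1 620.  566.5  24.5]
100 85 [512.2 621.9 567.   25.1]
side [-1.08547075e-02  5.13181880e+02]
side [1.39900242e-01 6.08465092e+02]
side [6.45227671e-02 5.60823486e+02]
crown 596 ((567.3845825195312, 190.63951110839844), 59.65400314331055) [[511.76634854 135.53310565]
 [615.55764103 237.23041131]]
```

```bash
cat > mv.py <<'E'
from h import *
from scipy.spatial.transform import Rotation as Ro
import sys
def st():
    s=sensors.observe(); return s
def rel(s,*targets):
    """targets (x,y,z,yaw or None)"""
    R=Ro.from_euler('xyz',s["tcp_rot"])
    for t in targets:
        d=R.inv().apply(np.array(t[:3])-s["tcp_pos"])
        tw=(0,0,0)
        if len(t)>3: tw=(R.inv()*Ro.from_euler('xyz',[np.pi,0,t[3]])).as_rotvec()
        print(np.round(d,1),np.round(tw,3))
E
python3 - <<'E'
from mv import *
s=st(); rel(s,(548,284,238,np.pi/2),(548,284,183,np.pi/2))
E
```

```text
[-372.5  -82.8    1. ] [ 0.    -0.     1.126]
[-372.5  -82.9   56. ] [ 0.    -0.     1.126]
```

>>> jog_arm:
  commands:
    - {"xyz": [-46,-10,0],"twist": [0,0,0.14],"grip": 1}
    - {"xyz": [-93,-21,0],"twist": [0,0,0.28],"grip": 1}
    - {"xyz": [-140,-31,0],"twist": [0,0,0.42],"grip": 1}
    - {"xyz": [-186,-41,0],"twist": [0,0,0.56],"grip": 1}
    - {"xyz": [-233,-52,0],"twist": [0,0,0.7],"grip": 1}
    - {"xyz": [-280,-62,0],"twist": [0,0,0.84],"grip": 1}
    - {"xyz": [-326,-73,0],"twist": [0,0,0.98],"grip": 1}
    - {"xyz": [-372,-83,1],"twist": [0,0,1.126],"grip": 1}
    - {"xyz": [-372,-83,1],"twist": [0,0,1.126],"grip": 1}
    - {"xyz": [-372,-83,1],"twist": [0,0,1.126],"grip": 1}
  squeeze: 20

```text
clock: 2.5
tcp_pos: [547.9, 283.4, 237.5]
tcp_rot: [-3.14, -0.0, 1.57]
force: [-0.3, -0.1, -0.6]
finger_gap: 14.5
```

>>> jog_arm:
  commands:
    - {"xyz": [0,0,20],"twist": [0,0,0],"grip": 1}
    - {"xyz": [0,0,40],"twist": [0,0,0],"grip": 1}
    - {"xyz": [0,0,57],"twist": [0,0,0],"grip": 1}
    - {"xyz": [0,0,57],"twist": [0,0,0],"grip": 1}
    - {"xyz": [0,-10,57],"twist": [0,0,0],"grip": 1}
    - {"xyz": [0,-20,57],"twist": [0,0,0],"grip": 1}
    - {"xyz": [0,-30,57],"twist": [0,0,0],"grip": 1}
    - {"xyz": [0,-40,57],"twist": [0,0,0],"grip": 1}
    - {"xyz": [0,-48,57],"twist": [0,0,0],"grip": 1}
    - {"xyz": [0,-56,57],"twist": [0,0,0],"grip": 1}

```text
clock: 3.5
tcp_pos: [490.6, 284.1, 181.3]
tcp_rot: [3.141, -0.0, 1.571]
force: [0.0, 0.0, -0.8]
finger_gap: 0.7
```

```bash
python3 - <<'E'
from mv import *
p=capture("side"); save(p,"s2",(150,90,320,230),4); 
s=st(); print(s["tcp_pos"],s["force"],s["finger_gap"])
E
```

```text
[489.37887869 283.91854817 181.12811616] [-1.037298   -0.04264045 -0.00586192] 0.647563661146747
```

View pics/s2.png

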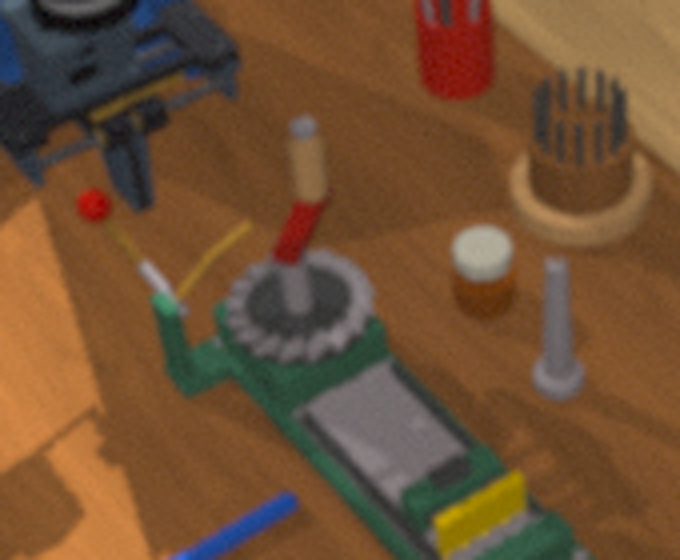

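```bash
python3 - <<'E'
from fit import *
from scipy.optimize import least_squares
A=[]
for n in("top","side"):
    p=capture(n); w=cloud(p)
    Q=w[(w[...,2]>148)&(w[...,2]<196)&(abs(w[...,0]-606)<30)&(abs(w[...,1]-222)<30)]
    f=lambda c:np.hypot(Q[:,0]-c[0],Q[:,1]-c[1])-13.5
    r=least_squares(f,[606,222],loss="soft_l1"); print(n,len(Q),r.x,r.cost)
    T=w[(w[...,2]>=198)&(abs(w[...,0]-606)<30)&(abs(w[...,1]-222)<30)]; print(len(T),T.mean(0) if len(T) else 0)
E
```

```text
top 86 [609.65960814 225.5335799 ] 56.39846640614596
64 [604.96363489 226.43651651 211.66417062]
side 112 [609.62443241 226.96275881] 113.97318106771637
36 [603.40965751 225.81687936 210.97361826]
```

>>> jog_arm:
  commands:
    - {"xyz": [0,8,-35],"twist": [0,0,0],"grip": 1}
    - {"xyz": [0,15,-68],"twist": [0,0,0],"grip": 0.6}
    - {"xyz": [-15,45,-68],"twist": [0,0,0],"grip": 0.2}
    - {"xyz": [-30,75,-68],"twist": [0,0,0],"grip": 0.2}
    - {"xyz": [-45,100,-68],"twist": [0,0,0],"grip": 0.2}
    - {"xyz": [-59,119,-68],"twist": [0,0,0],"grip": 0.2}
    - {"xyz": [-59,119,-68],"twist": [0,0,0],"grip": 0.2}
    - {"xyz": [-59,119,-68],"twist": [0,0,0],"grip": 0.2}
    - {"xyz": [-59,119,-40],"twist": [0,0,0],"grip": 0.2}
    - {"xyz": [-59,119,-20],"twist": [0,0,0],"grip": 0.2}

```text
clock: 4.65
tcp_pos: [609.5, 225.9, 200.4]
tcp_rot: [-3.141, -0.001, 1.572]
force: [-1.2, 0.3, -0.9]
finger_gap: 69.4
```

```bash
python3 - <<'E'
from mv import *
p=capture("side"); save(p,"s3",(150,70,320,210),4); 
s=st(); print(s["tcp_pos"],s["force"],s["finger_gap"])
E
```

```text
[607.5908066  225.24144931 196.4517166 ] [-1.96368012 -0.29187287 -2.94062271] 72.03553244731917
```

View pics/s3.png

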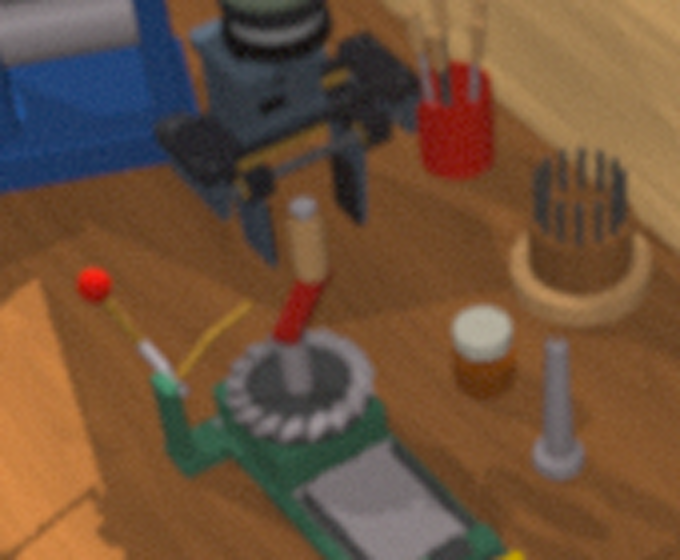

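>>> jog_arm:
  commands:
    - {"xyz": [0,0,10],"twist": [0,0,0],"grip": 0.2}
    - {"xyz": [0,0,20],"twist": [0,0,0],"grip": 0.2}
    - {"xyz": [0,0,20],"twist": [0,0,0],"grip": 0.2}
    - {"xyz": [0,0,20],"twist": [0,0,0],"grip": 0.8}
    - {"xyz": [0,0,20],"twist": [0,0,0],"grip": 1}
    - {"xyz": [0,0,20],"twist": [0,0,0],"grip": 1}
    - {"xyz": [0,0,20],"twist": [0,0,0],"grip": 1}
    - {"xyz": [0,0,20],"twist": [0,0,0],"grip": 1}
    - {"xyz": [0,0,20],"twist": [0,0,0],"grip": 1}
    - {"xyz": [0,0,20],"twist": [0,0,0],"grip": 1}
  squeeze: 25

```text
clock: 5.7
tcp_pos: [610.3, 225.0, 181.0]
tcp_rot: [-3.141, 0.0, 1.571]
force: [-1.3, -1.1, 1.4]
finger_gap: 25.5
```

```bash
python3 - <<'E'
from mv import *
p=capture("side"); save(p,"s4",(150,70,320,210),4); 
s=st(); print(s["tcp_pos"],s["force"],s["finger_gap"],s["q"])
C=np.array([567.5,187.6]); d=s["tcp_pos"][:2]-C; print(d,np.hypot(*d),np.arctan2(d[1],-d[0]))
E
```

```text
[610.27166599 224.9599868  181.02268698] [-1.40828002 -0.42241819  1.20585832] 26.003133949017467 [ 3.35486717e-01  4.75678057e-01  1.46624288e+00 -1.70918329e-06
  1.20021505e+00  3.35500481e-01]
[42.77166599 37.3599868 ] 56.79070368463411 2.4236269462565074
```

View pics/s4.png

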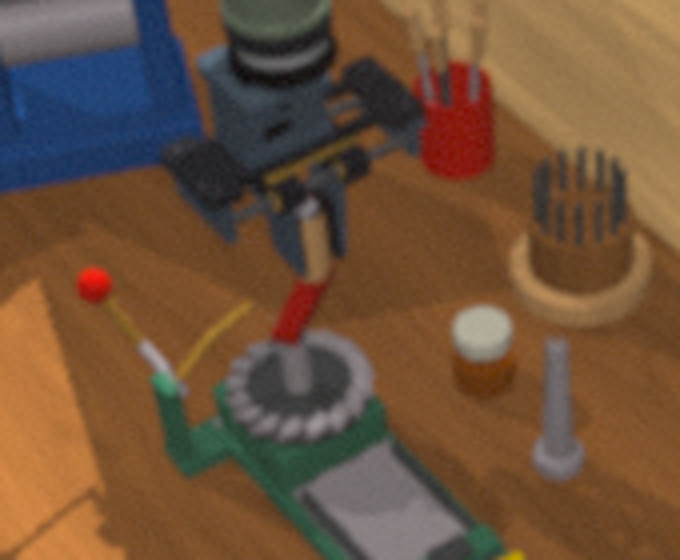

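```bash
cat > wind.py <<'E'
import sys,json
import numpy as np
def rows(phi0,steps,r=55.0,grip=1,off=(0,0)):
    ph=phi0+np.cumsum(steps); out=[]
    for i,p in enumerate(ph):
        f=(i+1)/len(ph)
        dx=r*(np.cos(p)-np.cos(phi0))+off[0]*f; dy=r*(np.sin(p)-np.sin(phi0))+off[1]*f
        out.append({"xyz":[round(dy,0),round(dx,0),0],"twist":[0,0,0],"grip":grip})
    print(json.dumps(out)); print("phi end",ph[-1])
if __name__=="__main__":
    a=list(map(float,sys.argv[1:])); 
    rows(a[0],[a[1]]*10,off=(a[2],a[3]) if len(a)>2 else (0,0))
E
python3 wind.py 0.72 0.2
```

```text
[{"xyz": [7.0, -8.0, 0], "twist": [0, 0, 0], "grip": 1}, {"xyz": [13.0, -17.0, 0], "twist": [0, 0, 0], "grip": 1}, {"xyz": [17.0, -28.0, 0], "twist": [0, 0, 0], "grip": 1}, {"xyz": [19.0, -39.0, 0], "twist": [0, 0, 0], "grip": 1}, {"xyz": [18.0, -50.0, 0], "twist": [0, 0, 0], "grip": 1}, {"xyz": [15.0, -60.0, 0], "twist": [0, 0, 0], "grip": 1}, {"xyz": [11.0, -70.0, 0], "twist": [0, 0, 0], "grip": 1}, {"xyz": [4.0, -79.0, 0], "twist": [0, 0, 0], "grip": 1}, {"xyz": [-4.0, -86.0, 0], "twist": [0, 0, 0], "grip": 1}, {"xyz": [-14.0, -92.0, 0], "twist": [0, 0, 0], "grip": 1}]
phi end 2.7199999999999998
```

>>> jog_arm:
  commands:
    - {"xyz": [7,-8,0],"twist": [0,0,0],"grip": 1}
    - {"xyz": [13,-17,0],"twist": [0,0,0],"grip": 1}
    - {"xyz": [17,-28,0],"twist": [0,0,0],"grip": 1}
    - {"xyz": [19,-39,0],"twist": [0,0,0],"grip": 1}
    - {"xyz": [18,-50,0],"twist": [0,0,0],"grip": 1}
    - {"xyz": [15,-60,0],"twist": [0,0,0],"grip": 1}
    - {"xyz": [11,-70,0],"twist": [0,0,0],"grip": 1}
    - {"xyz": [4,-79,0],"twist": [0,0,0],"grip": 1}
    - {"xyz": [-4,-86,0],"twist": [0,0,0],"grip": 1}
    - {"xyz": [-14,-92,0],"twist": [0,0,0],"grip": 1}

```text
clock: 6.75
tcp_pos: [515.9, 211.3, 181.0]
tcp_rot: [-3.139, -0.0, 1.572]
force: [-1.2, 1.7, 0.7]
finger_gap: 26.0
```

```bash
python3 - <<'E'
from mv import *
p=capture("side"); save(p,"s5",(130,90,320,250),4); 
s=st(); print(s["tcp_pos"],s["force"],s["finger_gap"])
E
python3 wind.py 2.72 0.28
```

```text
[515.1328028  209.07896282 180.97893579] [-5.48061055 -0.63820919  1.77336431] 25.464065989337982
[{"xyz": [-15.0, -4.0, 0], "twist": [0, 0, 0], "grip": 1}, {"xyz": [-30.0, -4.0, 0], "twist": [0, 0, 0], "grip": 1}, {"xyz": [-45.0, -0.0, 0], "twist": [0, 0, 0], "grip": 1}, {"xyz": [-58.0, 8.0, 0], "twist": [0, 0, 0], "grip": 1}, {"xyz": [-68.0, 19.0, 0], "twist": [0, 0, 0], "grip": 1}, {"xyz": [-75.0, 33.0, 0], "twist": [0, 0, 0], "grip": 1}, {"xyz": [-77.0, 48.0, 0], "twist": [0, 0, 0], "grip": 1}, {"xyz": [-76.0, 64.0, 0], "twist": [0, 0, 0], "grip": 1}, {"xyz": [-70.0, 78.0, 0], "twist": [0, 0, 0], "grip": 1}, {"xyz": [-61.0, 90.0, 0], "twist": [0, 0, 0], "grip": 1}]
phi end 5.520000000000001
```

View pics/s5.png

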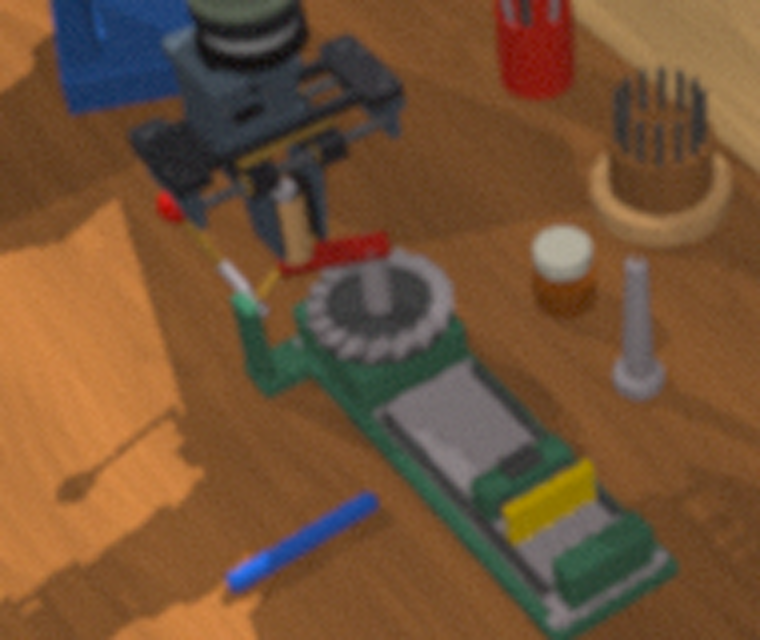

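>>> jog_arm:
  commands:
    - {"xyz": [-15,-5,0],"twist": [0,0,0],"grip": 1}
    - {"xyz": [-30,-5,0],"twist": [0,0,0],"grip": 1}
    - {"xyz": [-45,-1,0],"twist": [0,0,0],"grip": 1}
    - {"xyz": [-58,7,0],"twist": [0,0,0],"grip": 1}
    - {"xyz": [-68,18,0],"twist": [0,0,0],"grip": 1}
    - {"xyz": [-75,32,0],"twist": [0,0,0],"grip": 1}
    - {"xyz": [-77,47,0],"twist": [0,0,0],"grip": 1}
    - {"xyz": [-76,63,0],"twist": [0,0,0],"grip": 1}
    - {"xyz": [-70,77,0],"twist": [0,0,0],"grip": 1}
    - {"xyz": [-61,89,0],"twist": [0,0,0],"grip": 1}

```text
clock: 7.8
tcp_pos: [605.7, 151.2, 180.9]
tcp_rot: [-3.134, -0.004, 1.569]
force: [-10.3, 9.5, 6.4]
finger_gap: 25.5
```

```bash
python3 - <<'E'
from mv import *
s=st(); print(s["tcp_pos"],s["force"],s["finger_gap"])
E
python3 wind.py 5.52 0.3;python3 wind.py 8.52 0.3; python3 wind.py 11.52 0.3;  python3 wind.py 14.52 0.3
```

```text
[605.73437052 151.2392135  180.89706838] [-10.31096393   9.48156849   6.40018278] 25.515268111443792
[{"xyz": [13.0, 9.0, 0], "twist": [0, 0, 0], "grip": 1}, {"xyz": [29.0, 15.0, 0], "twist": [0, 0, 0], "grip": 1}, {"xyz": [46.0, 15.0, 0], "twist": [0, 0, 0], "grip": 1}, {"xyz": [61.0, 10.0, 0], "twist": [0, 0, 0], "grip": 1}, {"xyz": [75.0, 1.0, 0], "twist": [0, 0, 0], "grip": 1}, {"xyz": [85.0, -12.0, 0], "twist": [0, 0, 0], "grip": 1}, {"xyz": [92.0, -27.0, 0], "twist": [0, 0, 0], "grip": 1}, {"xyz": [93.0, -43.0, 0], "twist": [0, 0, 0], "grip": 1}, {"xyz": [89.0, -59.0, 0], "twist": [0, 0, 0], "grip": 1}, {"xyz": [81.0, -74.0, 0], "twist": [0, 0, 0], "grip": 1}]
phi end 8.52
[{"xyz": [-12.0, -11.0, 0], "twist": [0, 0, 0], "grip": 1}, {"xyz": [-27.0, -18.0, 0], "twist": [0, 0, 0], "grip": 1}, {"xyz": [-43.0, -21.0, 0], "twist": [0, 0, 0], "grip": 1}, {"xyz": [-59.0, -19.0, 0], "twist": [0, 0, 0], "grip": 1}, {"xyz": [-74.0, -12.0, 0], "twist": [0, 0, 0], "grip": 1}, {"xyz": [-86.0, -0.0, 0], "twist": [0, 0, 0], "grip": 1}, {"xyz": [-94.0, 14.0, 0], "twist": [0, 0, 0], "grip": 1}, 
[... 680 characters left out ...]
": [0, 0, 0], "grip": 1}, {"xyz": [99.0, -48.0, 0], "twist": [0, 0, 0], "grip": 1}]
phi end 14.52
[{"xyz": [-8.0, -14.0, 0], "twist": [0, 0, 0], "grip": 1}, {"xyz": [-21.0, -25.0, 0], "twist": [0, 0, 0], "grip": 1}, {"xyz": [-35.0, -32.0, 0], "twist": [0, 0, 0], "grip": 1}, {"xyz": [-52.0, -34.0, 0], "twist": [0, 0, 0], "grip": 1}, {"xyz": [-68.0, -32.0, 0], "twist": [0, 0, 0], "grip": 1}, {"xyz": [-83.0, -24.0, 0], "twist": [0, 0, 0], "grip": 1}, {"xyz": [-95.0, -13.0, 0], "twist": [0, 0, 0], "grip": 1}, {"xyz": [-103.0, 1.0, 0], "twist": [0, 0, 0], "grip": 1}, {"xyz": [-106.0, 17.0, 0], "twist": [0, 0, 0], "grip": 1}, {"xyz": [-104.0, 34.0, 0], "twist": [0, 0, 0], "grip": 1}]
phi end 17.52
```

>>> jog_arm:
  commands:
    - {"xyz": [14,8,0],"twist": [0,0,0],"grip": 1}
    - {"xyz": [31,13,0],"twist": [0,0,0],"grip": 1}
    - {"xyz": [48,13,0],"twist": [0,0,0],"grip": 1}
    - {"xyz": [63,8,0],"twist": [0,0,0],"grip": 1}
    - {"xyz": [77,-1,0],"twist": [0,0,0],"grip": 1}
    - {"xyz": [87,-14,0],"twist": [0,0,0],"grip": 1}
    - {"xyz": [94,-29,0],"twist": [0,0,0],"grip": 1}
    - {"xyz": [95,-45,0],"twist": [0,0,0],"grip": 1}
    - {"xyz": [91,-61,0],"twist": [0,0,0],"grip": 1}
    - {"xyz": [83,-76,0],"twist": [0,0,0],"grip": 1}

```text
clock: 8.8
tcp_pos: [530.1, 232.5, 181.0]
tcp_rot: [3.14, 0.002, 1.573]
force: [7.6, -7.4, -1.5]
finger_gap: 25.6
```

```bash
python3 - <<'E'
from mv import *
p=capture("side"); save(p,"s6",(130,90,320,250),4); 
s=st(); print(s["tcp_pos"],s["force"],s["finger_gap"])
E
```

```text
[527.80452611 230.10725158 180.97441487] [ 0.73469748 -5.88442485  0.56281999] 25.485203578123702
```

View pics/s6.png

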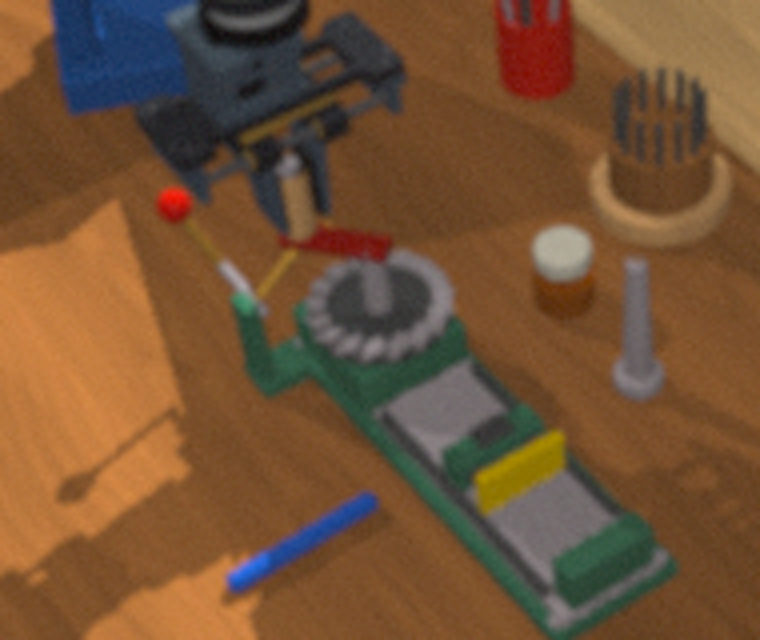

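```bash
python3 - <<'E'
import numpy as np
from scipy.optimize import least_squares
P=np.array([(610.3,225),(515.1,209.1),(605.7,151.2),(527.8,230.1)])
f=lambda c:np.hypot(*(P-c[:2]).T)-55
r=least_squares(f,[567,187]);print(r.x,f(r.x))
d=P-r.x; print(np.arctan2(d[:,1],d[:,0]))
E
```

```text
[567.06088441 190.97504916] [0.02107229 0.03133064 0.45300523 0.427239  ]
[ 0.66670323  2.80597022 -0.79988348  2.35792865]
```

```bash
cat > wind2.py <<'E'
import sys,json,numpy as np
C=np.array([567.06,191.0])
def go(cmd,phi0,steps,tilt=0.0):
    cmd=np.array(cmd); out=[]
    for p in phi0+np.cumsum(steps):
        d=np.round(C+55*np.array([np.cos(p),np.sin(p)])-cmd); out.append({"xyz":[int(d[1]),int(d[0]),0],"twist":[0,0,0],"grip":1})
    print(json.dumps(out)); cmd=cmd+d; print("cmd",cmd.tolist(),"phi",p); return cmd.tolist(),p
E
python3 - <<'E'
from wind2 import *
c,p=[531.6,233.2],8.641
c,p=go(c,p,[.25]+[.3]*9)
c,p=go(c,p,[.3]*10)
c,p=go(c,p,[.3]*10)
E
```

```text
[{"xyz": [-14, -12, 0], "twist": [0, 0, 0], "grip": 1}, {"xyz": [-29, -18, 0], "twist": [0, 0, 0], "grip": 1}, {"xyz": [-46, -19, 0], "twist": [0, 0, 0], "grip": 1}, {"xyz": [-62, -16, 0], "twist": [0, 0, 0], "grip": 1}, {"xyz": [-76, -8, 0], "twist": [0, 0, 0], "grip": 1}, {"xyz": [-87, 4, 0], "twist": [0, 0, 0], "grip": 1}, {"xyz": [-95, 19, 0], "twist": [0, 0, 0], "grip": 1}, {"xyz": [-97, 35, 0], "twist": [0, 0, 0], "grip": 1}, {"xyz": [-95, 51, 0], "twist": [0, 0, 0], "grip": 1}, {"xyz": [-88, 66, 0], "twist": [0, 0, 0], "grip": 1}]
cmd [597.6, 145.2] phi 11.591
[{"xyz": [11, 12, 0], "twist": [0, 0, 0], "grip": 1}, {"xyz": [26, 21, 0], "twist": [0, 0, 0], "grip": 1}, {"xyz": [42, 24, 0], "twist": [0, 0, 0], "grip": 1}, {"xyz": [58, 23, 0], "twist": [0, 0, 0], "grip": 1}, {"xyz": [73, 17, 0], "twist": [0, 0, 0], "grip": 1}, {"xyz": [86, 7, 0], "twist": [0, 0, 0], "grip": 1}, {"xyz": [95, -7, 0], "twist": [0, 0, 0], "grip": 1}, {"xyz": [100, -23, 0], "twist": [0, 0, 0], "grip": 1}, {"xyz": [100, -39, 0], "twist": [0, 0, 0], "grip": 1}, {"xyz": [95, -55, 0], "twist": [0, 0, 0], "grip": 1}]
cmd [542.6, 240.2] phi 14.591
[{"xyz": [-9, -13, 0], "twist": [0, 0, 0], "grip": 1}, {"xyz": [-22, -23, 0], "twist": [0, 0, 0], "grip": 1}, {"xyz": [-37, -29, 0], "twist": [0, 0, 0], "grip": 1}, {"xyz": [-54, -30, 0], "twist": [0, 0, 0], "grip": 1}, {"xyz": [-70, -27, 0], "twist": [0, 0, 0], "grip": 1}, {"xyz": [-84, -18, 0], "twist": [0, 0, 0], "grip": 1}, {"xyz": [-95, -6, 0], "twist": [0, 0, 0], "grip": 1}, {"xyz": [-102, 9, 0], "twist": [0, 0, 0], "grip": 1}, {"xyz": [-104, 25, 0], "twist": [0, 0, 0], "grip": 1}, {"xyz": [-102, 41, 0], "twist": [0, 0, 0], "grip": 1}]
cmd [583.6, 138.2] phi 17.590999999999998
```

>>> jog_arm:
  commands:
    - {"xyz": [-14,-12,0],"twist": [0,0,0],"grip": 1}
    - {"xyz": [-29,-18,0],"twist": [0,0,0],"grip": 1}
    - {"xyz": [-46,-19,0],"twist": [0,0,0],"grip": 1}
    - {"xyz": [-62,-16,0],"twist": [0,0,0],"grip": 1}
    - {"xyz": [-76,-8,0],"twist": [0,0,0],"grip": 1}
    - {"xyz": [-87,4,0],"twist": [0,0,0],"grip": 1}
    - {"xyz": [-95,19,0],"twist": [0,0,0],"grip": 1}
    - {"xyz": [-97,35,0],"twist": [0,0,0],"grip": 1}
    - {"xyz": [-95,51,0],"twist": [0,0,0],"grip": 1}
    - {"xyz": [-88,66,0],"twist": [0,0,0],"grip": 1}

```text
clock: 9.85
tcp_pos: [596.5, 144.5, 181.0]
tcp_rot: [-3.138, 0.001, 1.57]
force: [-4.4, 1.8, 4.7]
finger_gap: 25.7
```

>>> jog_arm:
  commands:
    - {"xyz": [11,12,0],"twist": [0,0,0],"grip": 1}
    - {"xyz": [26,21,0],"twist": [0,0,0],"grip": 1}
    - {"xyz": [42,24,0],"twist": [0,0,0],"grip": 1}
    - {"xyz": [58,23,0],"twist": [0,0,0],"grip": 1}
    - {"xyz": [73,17,0],"twist": [0,0,0],"grip": 1}
    - {"xyz": [86,7,0],"twist": [0,0,0],"grip": 1}
    - {"xyz": [95,-7,0],"twist": [0,0,0],"grip": 1}
    - {"xyz": [100,-23,0],"twist": [0,0,0],"grip": 1}
    - {"xyz": [100,-39,0],"twist": [0,0,0],"grip": 1}
    - {"xyz": [95,-55,0],"twist": [0,0,0],"grip": 1}

```text
clock: 10.85
tcp_pos: [541.4, 240.2, 181.0]
tcp_rot: [3.14, 0.001, 1.573]
force: [5.8, -6.2, 1.2]
finger_gap: 25.7
```

```bash
python3 - <<'E'
from mv import *
p=capture("side"); save(p,"s7",(130,90,320,250),4); 
s=st(); print(s["tcp_pos"],s["force"],s["finger_gap"])
E
```

```text
[538.47276106 238.39178605 180.98475814] [-1.32408969 -5.45111906  2.90529009] 25.811035191262878
```

View pics/s7.png

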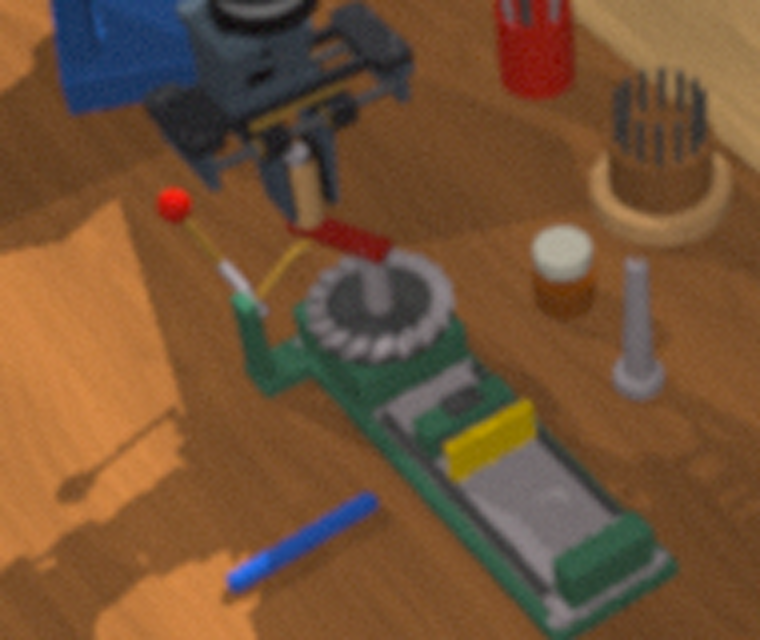

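>>> jog_arm:
  commands:
    - {"xyz": [-9,-13,0],"twist": [0,0,0],"grip": 1}
    - {"xyz": [-22,-23,0],"twist": [0,0,0],"grip": 1}
    - {"xyz": [-37,-29,0],"twist": [0,0,0],"grip": 1}
    - {"xyz": [-54,-30,0],"twist": [0,0,0],"grip": 1}
    - {"xyz": [-70,-27,0],"twist": [0,0,0],"grip": 1}
    - {"xyz": [-84,-18,0],"twist": [0,0,0],"grip": 1}
    - {"xyz": [-95,-6,0],"twist": [0,0,0],"grip": 1}
    - {"xyz": [-102,9,0],"twist": [0,0,0],"grip": 1}
    - {"xyz": [-104,25,0],"twist": [0,0,0],"grip": 1}
    - {"xyz": [-102,41,0],"twist": [0,0,0],"grip": 1}

```text
clock: 11.9
tcp_pos: [583.1, 138.1, 181.0]
tcp_rot: [-3.138, -0.002, 1.569]
force: [-4.1, 7.7, 4.1]
finger_gap: 25.8
```

```bash
python3 - <<'E'
from wind2 import *
from mv import *
s=st(); print(s["tcp_pos"],s["force"],s["finger_gap"])
c,p=[583.6,138.2],17.591
c,p=go(c,p,[.3]*10)
c,p=go(c,p,[.2]*6+[.15,.05,0.02,0])
E
```

```text
[583.09279608 138.11181377 180.9773747 ] [-4.12282361  7.69657692  4.12544622] 25.756300568243734
[{"xyz": [8, 15, 0], "twist": [0, 0, 0], "grip": 1}, {"xyz": [19, 27, 0], "twist": [0, 0, 0], "grip": 1}, {"xyz": [33, 35, 0], "twist": [0, 0, 0], "grip": 1}, {"xyz": [50, 38, 0], "twist": [0, 0, 0], "grip": 1}, {"xyz": [66, 37, 0], "twist": [0, 0, 0], "grip": 1}, {"xyz": [81, 31, 0], "twist": [0, 0, 0], "grip": 1}, {"xyz": [94, 20, 0], "twist": [0, 0, 0], "grip": 1}, {"xyz": [103, 6, 0], "twist": [0, 0, 0], "grip": 1}, {"xyz": [107, -9, 0], "twist": [0, 0, 0], "grip": 1}, {"xyz": [107, -26, 0], "twist": [0, 0, 0], "grip": 1}]
cmd [557.6, 245.2] phi 20.591
[{"xyz": [-3, -10, 0], "twist": [0, 0, 0], "grip": 1}, {"xyz": [-8, -20, 0], "twist": [0, 0, 0], "grip": 1}, {"xyz": [-15, -29, 0], "twist": [0, 0, 0], "grip": 1}, {"xyz": [-23, -36, 0], "twist": [0, 0, 0], "grip": 1}, {"xyz": [-33, -41, 0], "twist": [0, 0, 0], "grip": 1}, {"xyz": [-43, -44, 0], "twist": [0, 0, 0], "grip": 1}, {"xyz": [-51, -45, 0], "twist": [0, 0, 0], "grip": 1}, {"xyz": [-54, -46, 0], "twist": [0, 0, 0], "grip": 1}, {"xyz": [-55, -46, 0], "twist": [0, 0, 0], "grip": 1}, {"xyz": [-55, -46, 0], "twist": [0, 0, 0], "grip": 1}]
cmd [511.6, 190.2] phi 22.011000000000003
```

>>> jog_arm:
  commands:
    - {"xyz": [8,15,0],"twist": [0,0,0],"grip": 1}
    - {"xyz": [19,27,0],"twist": [0,0,0],"grip": 1}
    - {"xyz": [33,35,0],"twist": [0,0,0],"grip": 1}
    - {"xyz": [50,38,0],"twist": [0,0,0],"grip": 1}
    - {"xyz": [66,37,0],"twist": [0,0,0],"grip": 1}
    - {"xyz": [81,31,0],"twist": [0,0,0],"grip": 1}
    - {"xyz": [94,20,0],"twist": [0,0,0],"grip": 1}
    - {"xyz": [103,6,0],"twist": [0,0,0],"grip": 1}
    - {"xyz": [107,-9,0],"twist": [0,0,0],"grip": 1}
    - {"xyz": [107,-26,0],"twist": [0,0,0],"grip": 1}

```text
clock: 12.9
tcp_pos: [557.1, 245.5, 180.9]
tcp_rot: [3.14, 0.001, 1.572]
force: [2.9, -5.7, 3.2]
finger_gap: 25.4
```

>>> jog_arm:
  commands:
    - {"xyz": [-3,-10,0],"twist": [0,0,0],"grip": 1}
    - {"xyz": [-8,-20,0],"twist": [0,0,0],"grip": 1}
    - {"xyz": [-15,-29,0],"twist": [0,0,0],"grip": 1}
    - {"xyz": [-23,-36,0],"twist": [0,0,0],"grip": 1}
    - {"xyz": [-33,-41,0],"twist": [0,0,0],"grip": 1}
    - {"xyz": [-43,-44,0],"twist": [0,0,0],"grip": 1}
    - {"xyz": [-51,-45,0],"twist": [0,0,0],"grip": 1}
    - {"xyz": [-54,-46,0],"twist": [0,0,0],"grip": 1}
    - {"xyz": [-55,-46,0],"twist": [0,0,0],"grip": 1}
    - {"xyz": [-56,-46,0],"twist": [0,0,0],"grip": 1}

```text
clock: 13.9
tcp_pos: [511.9, 190.1, 181.0]
tcp_rot: [3.141, -0.003, 1.57]
force: [2.3, 6.0, 1.0]
finger_gap: 25.6
```

```bash
python3 - <<'E'
from fit import *
s=sensors.observe(); print(s["tcp_pos"],s["force"],s["finger_gap"],s["clock"])
p=capture("side"); save(p,"s8",(130,90,320,250),4); 
for n in("top","side"):
    p=capture(n); w=cloud(p); H,S,V=colmask(p)
    y=(H>22)&(H<34)&(S>180)&(V>120)&(abs(w[...,0]-568)<50)&(w[...,1]>-70)&(w[...,1]<150)&(w[...,2]>62); Q=w[y];print(n,len(Q),Q.mean(0) if len(Q) else '', Q.min(0) if len(Q) else '')
    save(p,"all8"+n)
s=sensors.observe(); print(s["tcp_pos"],s["force"],s["finger_gap"],s["clock"])
E
```

```text
[511.85421074 190.0965454  180.98800806] [2.31244681 6.03025862 0.98224166] 25.595737422177244 13.9
top 91 [569.48323105  89.5227184   65.00320675] [530.8447927   84.53880241  62.00817922]
side 61 [565.99301164  89.66755978  65.18965858] [529.68669818  84.42380751  62.1896607 ]
[511.84892083 190.16896494 180.97757176] [2.42181783 4.25098393 0.31401686] 25.797079578830875 14.05
```

View pics/s8.png

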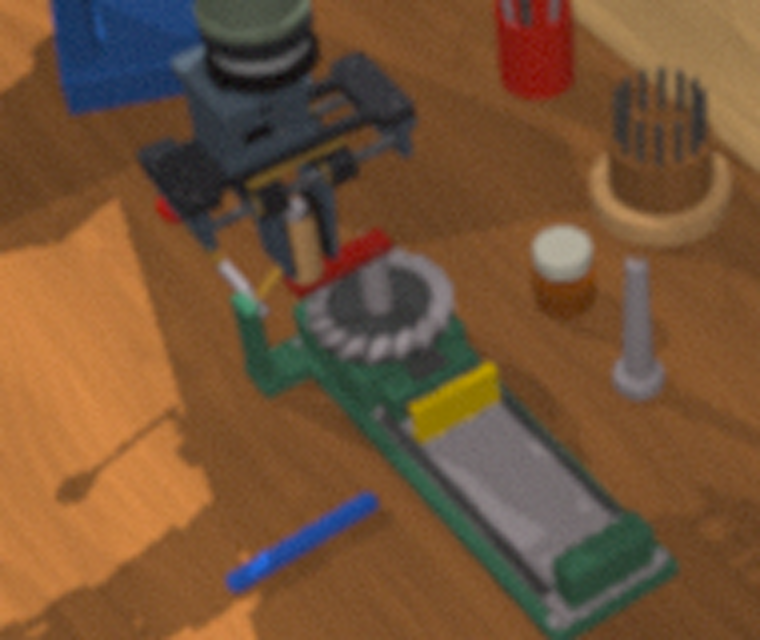

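View pics/all8top.png

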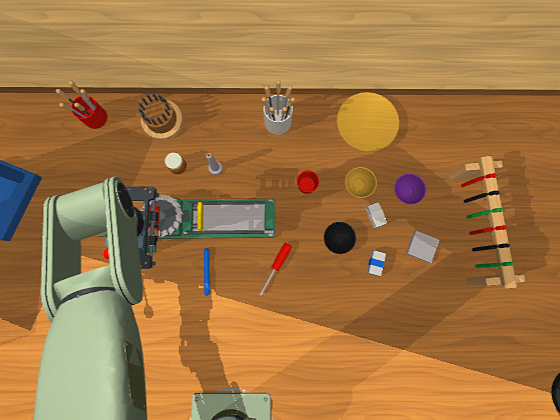

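```bash
cat > blk.py <<'E'
from fit import *
def blocks(p,verbose=True):
    w=cloud(p); res={}
    for q in("block0_mid","block2_mid"):
        for d in nets.cut_out(p,q)[:3]:
            m=d["pixels"]&(w[...,2]>29)&(w[...,2]<70)
            Q=w[m]
            if len(Q)<20: continue
            r=cv2.minAreaRect(Q[:,:2].astype(np.float32))
            box=cv2.boxPoints(r); e=[box[1]-box[0],box[2]-box[1]]; L=max(e,key=np.linalg.norm)
            ang=np.arctan2(L[1],L[0])%np.pi
            print(q,round(d["confidence"],2),len(Q),"ctr",np.round(r[0],1),"size",np.round(r[1],1),"long axis ang",round(ang,3),"z",Q[:,2].mean().round(1))
if __name__=="__main__":
    for n in("top","side"): print(n); blocks(capture(n))
E
python3 blk.py
```

```text
top
block0_mid 0.66 296 ctr [ 444.1 -392.5] size [35.5 63.2] long axis ang 2.849 z 33.7
block0_mid 0.32 283 ctr [720.1 167.1] size [47.2 45.1] long axis ang 0.018 z 54.1
block2_mid 0.84 278 ctr [ 577.8 -397.9] size [63.3 35.6] long axis ang 0.351 z 33.5
side
block0_mid 0.59 354 ctr [ 443.7 -392.1] size [35.6 63.6] long axis ang 2.879 z 33.6
block2_mid 0.55 310 ctr [ 577.4 -396.6] size [65.9 34.4] long axis ang 0.349 z 33.6
```

>>> jog_arm:
  commands:
    - {"xyz": [0,0,0],"twist": [0,0,0],"grip": 0.3}
    - {"xyz": [0,0,0],"twist": [0,0,0],"grip": 0.2}
    - {"xyz": [0,0,0],"twist": [0,0,0],"grip": 0.2}
    - {"xyz": [0,0,-30],"twist": [0,0,0],"grip": 0.2}
    - {"xyz": [0,0,-65],"twist": [0,0,0],"grip": 0.2}
    - {"xyz": [-40,-4,-70],"twist": [0,0,0.14],"grip": 0.2}
    - {"xyz": [-88,-8,-70],"twist": [0,0,0.28],"grip": 0.2}
    - {"xyz": [-136,-12,-70],"twist": [0,0,0.42],"grip": 0.2}
    - {"xyz": [-184,-18,-70],"twist": [0,0,0.56],"grip": 0.2}
    - {"xyz": [-232,-24,-70],"twist": [0,0,0.7],"grip": 0.2}

```text
clock: 15.35
tcp_pos: [486.5, -44.9, 250.8]
tcp_rot: [-3.141, 0.001, 0.865]
force: [1.4, 0.3, 0.2]
finger_gap: 72.9
```

```bash
python3 - <<'E'
from mv import *
p=capture("side"); save(p,"s9",(130,90,320,250),4); 
s=st(); print(s["tcp_pos"],s["tcp_rot"],s["finger_gap"],s["force"]); rel(s,(444,-392.3,150,-0.28),(444,-392.3,60,-0.28))
E
```

```text
[485.51571171 -51.52978343 250.87036798] [3.13856757 0.00648454 0.856865  ] 73.18714370145024 [-1.22794715 -5.05178091 -0.4822678 ]
[-284.1  191.5  103.3] [0.006 0.004 1.137]
[-283.5  191.2  193.3] [0.006 0.004 1.137]
```

View pics/s9.png

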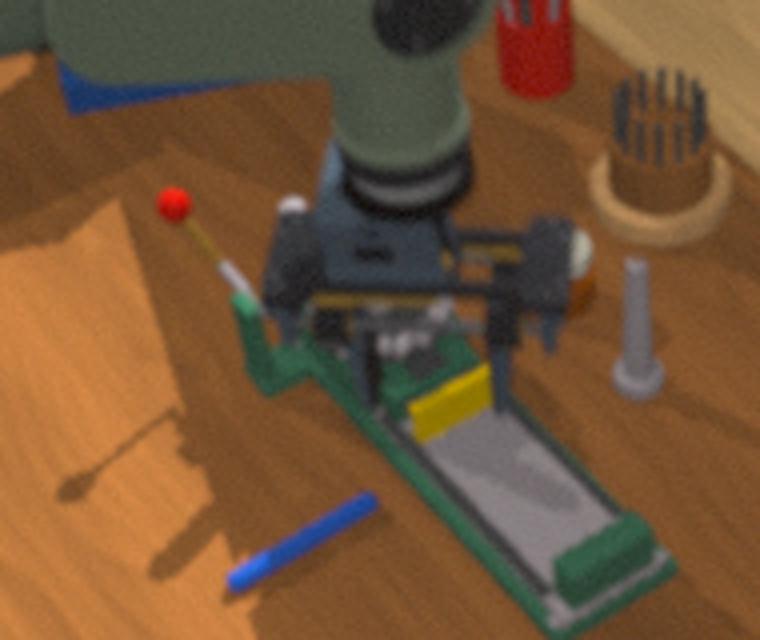

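>>> jog_arm:
  commands:
    - {"xyz": [-37,24,10],"twist": [0,0,0.14],"grip": 0.2}
    - {"xyz": [-74,48,20],"twist": [0,0,0.28],"grip": 0.2}
    - {"xyz": [-111,72,32],"twist": [0,0,0.42],"grip": 0.2}
    - {"xyz": [-148,96,45],"twist": [0,0,0.56],"grip": 0.2}
    - {"xyz": [-185,120,60],"twist": [0,0,0.7],"grip": 0.2}
    - {"xyz": [-222,144,75],"twist": [0,0,0.84],"grip": 0.2}
    - {"xyz": [-259,168,90],"twist": [0,0,0.98],"grip": 0.2}
    - {"xyz": [-295,192,100],"twist": [0,0,1.12],"grip": 0.2}
    - {"xyz": [-295,192,120],"twist": [0,0,1.15],"grip": 0.2}
    - {"xyz": [-295,192,140],"twist": [0,0,1.15],"grip": 0.2}

```text
clock: 16.4
tcp_pos: [443.6, -393.6, 109.9]
tcp_rot: [-3.142, 0.001, -0.282]
force: [-0.5, -0.2, 0.6]
finger_gap: 72.9
```

```bash
python3 - <<'E'
from mv import *
import blk
p=capture("side"); save(p,"s10",(230,190,430,360),4); blk.blocks(p)
s=st(); print(s["tcp_pos"],s["tcp_rot"],s["finger_gap"],s["force"]); rel(s,(444,-392.3,60,-0.28),(444,-392.3,31,-0.28))
E
```

```text
block0_mid 0.63 105 ctr [ 421.5 -387.6] size [32.  21.5] long axis ang 1.449 z 33.5
block2_mid 0.97 310 ctr [ 576.5 -397.5] size [64.7 34.1] long axis ang 0.357 z 33.6
[ 443.34842802 -391.53102543  109.56234754] [-3.13987171  0.00375756 -0.27899597] 72.90644237892116 [0.18607554 0.19938632 0.86958083]
[ 1.   0.6 49.6] [-0.002  0.004  0.001]
[ 1.1  0.7 78.6] [-0.002  0.004  0.001]
```

View pics/s10.png

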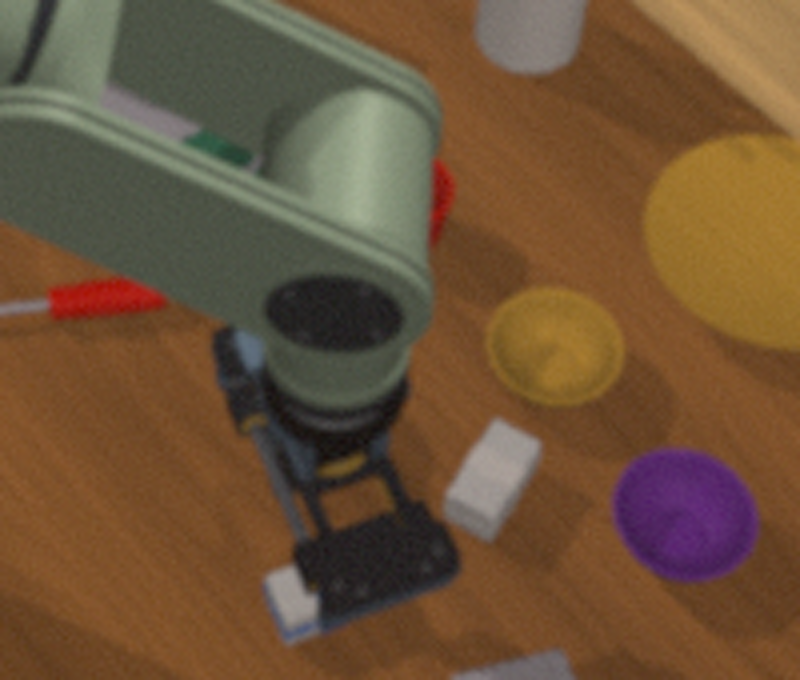

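>>> jog_arm:
  commands:
    - {"xyz": [0,0,30],"twist": [0,0,0],"grip": 0.2}
    - {"xyz": [0,0,55],"twist": [0,0,0],"grip": 0.2}
    - {"xyz": [0,0,72],"twist": [0,0,0],"grip": 0.2}
    - {"xyz": [0,0,79],"twist": [0,0,0],"grip": 0.2}
    - {"xyz": [0,0,79],"twist": [0,0,0],"grip": 0.4}
    - {"xyz": [0,0,79],"twist": [0,0,0],"grip": 1}
    - {"xyz": [0,0,79],"twist": [0,0,0],"grip": 1}
    - {"xyz": [0,0,79],"twist": [0,0,0],"grip": 1}
    - {"xyz": [0,0,79],"twist": [0,0,0],"grip": 1}
    - {"xyz": [0,0,79],"twist": [0,0,0],"grip": 1}
  squeeze: 35

```text
clock: 17.55
tcp_pos: [444.5, -392.4, 32.5]
tcp_rot: [3.141, -0.001, -0.279]
force: [-0.1, -0.3, 2.8]
finger_gap: 34.1
```

```bash
python3 - <<'E'
from mv import *
s=st(); print(s["tcp_pos"],s["tcp_rot"],s["finger_gap"],s["force"]); rel(s,(568.5,-44,150,0),(568.5,-44,58,0))
E
```

```text
[ 444.50209449 -392.43923676   32.47587826] [ 3.14128167e+00 -8.00151022e-04 -2.79215291e-01] 34.05635162847509 [-0.11419534 -0.27671886  2.7808506 ]
[  23.3 -369.1 -117.6] [ 0.    -0.001 -0.279]
[  23.2 -369.1  -25.6] [ 0.    -0.001 -0.279]
```

>>> jog_arm:
  commands:
    - {"xyz": [0,0,-25],"twist": [0,0,0],"grip": 1}
    - {"xyz": [0,-5,-60],"twist": [0,0,0],"grip": 1}
    - {"xyz": [2,-40,-90],"twist": [0,0,-0.03],"grip": 1}
    - {"xyz": [5,-85,-110],"twist": [0,0,-0.07],"grip": 1}
    - {"xyz": [8,-132,-118],"twist": [0,0,-0.11],"grip": 1}
    - {"xyz": [11,-180,-118],"twist": [0,0,-0.15],"grip": 1}
    - {"xyz": [14,-228,-118],"twist": [0,0,-0.19],"grip": 1}
    - {"xyz": [17,-276,-118],"twist": [0,0,-0.23],"grip": 1}
    - {"xyz": [20,-323,-118],"twist": [0,0,-0.26],"grip": 1}
    - {"xyz": [23,-369,-118],"twist": [0,0,-0.279],"grip": 1}

```text
clock: 18.55
tcp_pos: [568.2, -41.9, 149.8]
tcp_rot: [-3.142, 0.0, 0.001]
force: [0.8, -0.2, -1.0]
finger_gap: 33.8
```

```bash
python3 - <<'E'
from mv import *
import blk
p=capture("side"); save(p,"s11",(180,90,420,270),3); 
s=st(); print(s["tcp_pos"],s["tcp_rot"],s["finger_gap"],s["force"]); rel(s,(568.5,-44,150,0),(568.5,-44,58,0))
E
```

```text
[570.68984806 -35.5104576  149.81789604] [-3.13601304e+00 -2.65468605e-03  4.33812212e-03] 33.303218566481554 [ 3.03976491  4.65606462 -0.61187871]
[-2.2  8.5 -0.2] [-0.006 -0.003  0.004]
[-2.5  9.  91.8] [-0.006 -0.003  0.004]
```

View pics/s11.png

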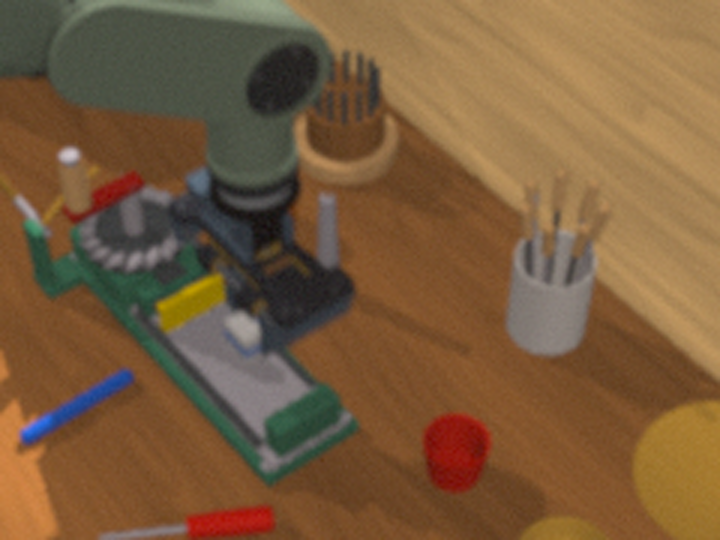

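>>> jog_arm:
  commands:
    - {"xyz": [0,0,10],"twist": [0,0,0],"grip": 1}
    - {"xyz": [0,0,30],"twist": [0,0,0],"grip": 1}
    - {"xyz": [0,0,50],"twist": [0,0,0],"grip": 1}
    - {"xyz": [0,0,68],"twist": [0,0,0],"grip": 1}
    - {"xyz": [0,0,80],"twist": [0,0,0],"grip": 1}
    - {"xyz": [0,0,86],"twist": [0,0,0],"grip": 1}
    - {"xyz": [0,0,90],"twist": [0,0,0],"grip": 1}
    - {"xyz": [0,0,92],"twist": [0,0,0],"grip": 1}
    - {"xyz": [0,0,92],"twist": [0,0,0],"grip": 1}
    - {"xyz": [0,0,92],"twist": [0,0,0],"grip": 1}

```text
clock: 19.6
tcp_pos: [568.5, -43.9, 58.6]
tcp_rot: [3.142, -0.001, -0.0]
force: [0.3, -0.1, -1.6]
finger_gap: 34.1
```

```bash
python3 - <<'E'
from mv import *
p=capture("side"); save(p,"s12",(180,120,340,260),4); 
s=st(); print(s["tcp_pos"],s["tcp_rot"],s["finger_gap"],s["force"]);
E
```

```text
[568.51898244 -43.88531432  58.54345899] [ 3.14153329e+00 -1.29080556e-03 -1.93304110e-04] 33.788397905619284 [-0.31387248 -0.10991422 -0.80385911]
```

View pics/s12.png

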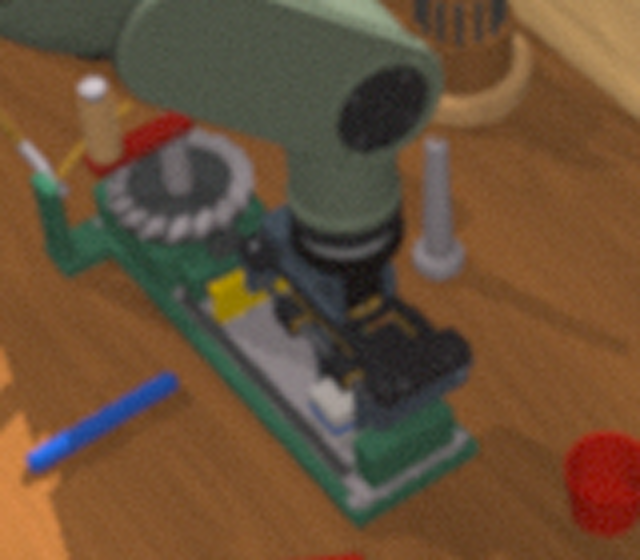

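>>> jog_arm:
  commands:
    - {"xyz": [0,0,1],"twist": [0,0,0],"grip": 0.55}
    - {"xyz": [0,0,1],"twist": [0,0,0],"grip": 0.5}
    - {"xyz": [0,0,1],"twist": [0,0,0],"grip": 0.5}
    - {"xyz": [0,0,1],"twist": [0,0,0],"grip": 0.5}
    - {"xyz": [0,0,-20],"twist": [0,0,0],"grip": 0.5}
    - {"xyz": [0,0,-50],"twist": [0,0,0],"grip": 0.5}
    - {"xyz": [0,0,-85],"twist": [0,0,0],"grip": 0.2}
    - {"xyz": [2,45,-92],"twist": [0,0,-0.07],"grip": 0.2}
    - {"xyz": [4,92,-92],"twist": [0,0,-0.14],"grip": 0.2}
    - {"xyz": [6,140,-92],"twist": [0,0,-0.2],"grip": 0.2}

```text
clock: 20.65
tcp_pos: [574.4, -185.0, 150.9]
tcp_rot: [3.141, -0.002, 0.204]
force: [0.9, -0.3, -0.9]
finger_gap: 72.1
```

```bash
python3 - <<'E'
from mv import *
import blk
p=capture("top"); save(p,"t13",(180,150,440,300),3); blk.blocks(p)
p=capture("side"); save(p,"s13",(180,150,440,350),3); blk.blocks(p)
s=st(); print(s["tcp_pos"],s["tcp_rot"],s["finger_gap"],s["force"]);
E
```

```text
block2_mid 0.54 268 ctr [ 577.2 -397.3] size [62.1 34.6] long axis ang 0.344 z 33.5
block0_mid 0.81 338 ctr [565.6 -35.5] size [63.7 59.9] long axis ang 0.083 z 52.7
block2_mid 0.92 316 ctr [ 577.1 -396.8] size [66.  34.9] long axis ang 0.36 z 33.6
[ 573.84492006 -182.89509228  149.73712518] [-3.14063893e+00  4.19872881e-04  1.99960949e-01] 73.07609130569915 [1.05786507 0.53873105 0.04872645]
```

View pics/t13.png

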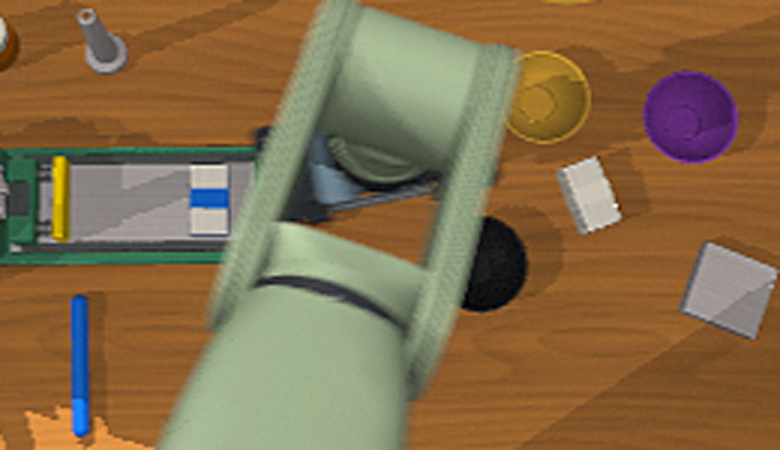

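View pics/s13.png

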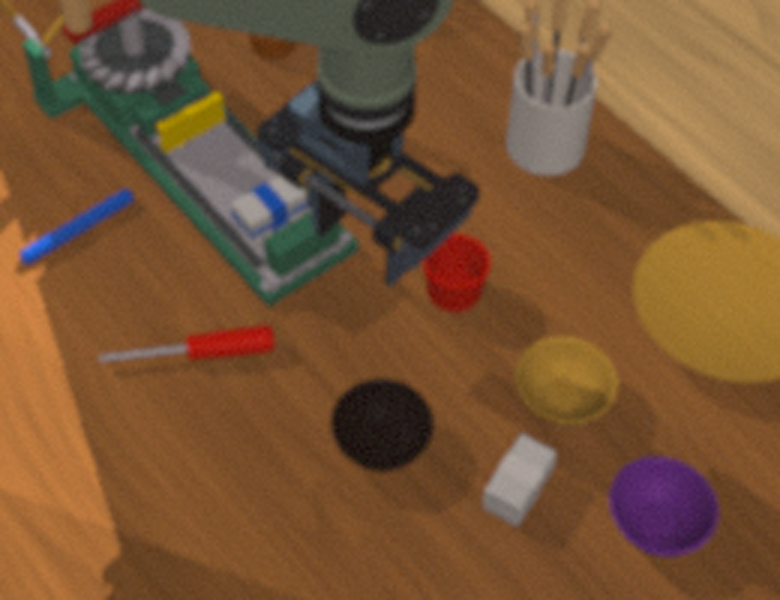

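>>> jog_arm:
  commands:
    - {"xyz": [-8,42,0],"twist": [0,0,-0.04],"grip": 0.2}
    - {"xyz": [-17,88,0],"twist": [0,0,-0.08],"grip": 0.2}
    - {"xyz": [-26,134,0],"twist": [0,0,-0.12],"grip": 0.2}
    - {"xyz": [-34,178,10],"twist": [0,0,-0.15],"grip": 0.2}
    - {"xyz": [-40,209,25],"twist": [0,0,-0.152],"grip": 0.2}
    - {"xyz": [-40,209,45],"twist": [0,0,-0.152],"grip": 0.2}
    - {"xyz": [-40,209,60],"twist": [0,0,-0.152],"grip": 0.2}
    - {"xyz": [-40,209,70],"twist": [0,0,-0.152],"grip": 0.2}
    - {"xyz": [-40,209,70],"twist": [0,0,-0.152],"grip": 0.2}
    - {"xyz": [-40,209,70],"twist": [0,0,-0.152],"grip": 0.2}

```text
clock: 21.95
tcp_pos: [577.0, -395.7, 80.5]
tcp_rot: [3.141, -0.0, 0.353]
force: [-0.1, 0.0, -0.4]
finger_gap: 73.1
```

```bash
python3 - <<'E'
from mv import *
import blk
p=capture("side"); save(p,"s14",(280,190,440,340),4); blk.blocks(p)
s=st(); print(s["tcp_pos"],s["tcp_rot"],s["finger_gap"],s["force"]);rel(s,(577.2,-397,32.5,.352))
E
```

```text
block0_mid 0.53 283 ctr [566.  -44.6] size [38.6 64. ] long axis ang 3.138 z 52.2
block2_mid 0.72 293 ctr [ 575.5 -397.3] size [62.5 35.1] long axis ang 0.325 z 33.6
[ 577.09948579 -396.52730404   81.2293866 ] [ 3.13984963e+00 -1.30980487e-03  3.52489118e-01] 72.82944758481209 [-0.14457134 -0.41990576 -0.74903638]
[-0.1  0.4 48.7] [ 0.002 -0.001  0.   ]
```

View pics/s14.png

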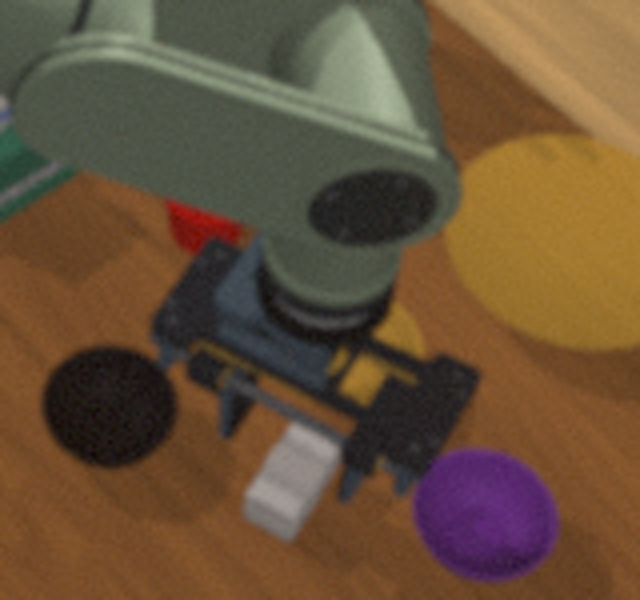

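```bash
python3 - <<'E'
from mv import *
p=capture("top"); w=cloud(p)
for n,(u,v) in dict(purple=(410,189),brass=(361,182),black=(340,238)).items():
    hs=cv2.cvtColor(p["pixels"],cv2.COLOR_RGB2HSV)
p=capture("side"); w=cloud(p); hs=cv2.cvtColor(p["pixels"],cv2.COLOR_RGB2HSV)
m=(hs[...,0]>130)&(hs[...,0]<150)&(hs[...,1]>120)&(w[...,2]>25)
Q=w[m]; Q=Q[(Q[:,1]<-380)&(Q[:,1]>-560)]; print(cv2.minEnclosingCircle(Q[:,:2].astype(np.float32)))
E
```

```text
((634.6915283203125, -487.40142822265625), 58.43281173706055)
```

>>> jog_arm:
  commands:
    - {"xyz": [0,0,0],"twist": [0,0,0],"grip": 0.42}
    - {"xyz": [0,0,0],"twist": [0,0,0],"grip": 0.42}
    - {"xyz": [0,0,0],"twist": [0,0,0],"grip": 0.42}
    - {"xyz": [0,0,20],"twist": [0,0,0],"grip": 0.42}
    - {"xyz": [0,0,36],"twist": [0,0,0],"grip": 0.42}
    - {"xyz": [0,0,48],"twist": [0,0,0],"grip": 0.42}
    - {"xyz": [0,0,48],"twist": [0,0,0],"grip": 1}
    - {"xyz": [0,0,48],"twist": [0,0,0],"grip": 1}
    - {"xyz": [0,0,48],"twist": [0,0,0],"grip": 1}
    - {"xyz": [0,0,48],"twist": [0,0,0],"grip": 1}
  squeeze: 35

```text
clock: 23.2
tcp_pos: [576.8, -396.9, 32.8]
tcp_rot: [3.14, -0.001, 0.352]
force: [-0.0, 0.5, -0.0]
finger_gap: 33.9
```

```bash
python3 - <<'E'
from mv import *
s=st(); print(s["tcp_pos"],s["tcp_rot"],s["finger_gap"],s["force"]); rel(s,(568.5,12,150,0),(568.5,12,58,0))
E
```

```text
[ 576.80557594 -396.94461102   32.78350335] [ 3.14033430e+00 -9.38707959e-04  3.51855168e-01] 33.86190756284402 [-0.02035755  0.46198014 -0.00850584]
[ 133.3 -386.6 -117.6] [ 0.001 -0.001  0.352]
[ 133.2 -386.7  -25.6] [ 0.001 -0.001  0.352]
```

>>> jog_arm:
  commands:
    - {"xyz": [0,0,-25],"twist": [0,0,0],"grip": 1}
    - {"xyz": [0,0,-60],"twist": [0,0,0],"grip": 1}
    - {"xyz": [12,-35,-90],"twist": [0,0,0.03],"grip": 1}
    - {"xyz": [27,-78,-110],"twist": [0,0,0.08],"grip": 1}
    - {"xyz": [42,-122,-118],"twist": [0,0,0.13],"grip": 1}
    - {"xyz": [57,-166,-118],"twist": [0,0,0.18],"grip": 1}
    - {"xyz": [72,-210,-118],"twist": [0,0,0.23],"grip": 1}
    - {"xyz": [87,-254,-118],"twist": [0,0,0.28],"grip": 1}
    - {"xyz": [102,-298,-118],"twist": [0,0,0.32],"grip": 1}
    - {"xyz": [117,-340,-118],"twist": [0,0,0.352],"grip": 1}

```text
clock: 24.2
tcp_pos: [568.7, -35.2, 150.6]
tcp_rot: [-3.141, -0.001, -0.002]
force: [1.4, -0.3, -1.6]
finger_gap: 34.0
```

```bash
python3 - <<'E'
from mv import *
p=capture("side"); save(p,"s15",(180,90,420,270),3)
s=st(); print(s["tcp_pos"],s["tcp_rot"],s["finger_gap"],s["force"])
E
```

```text
[568.23046886 -28.80432922 150.53536596] [-3.13587416e+00 -8.06114331e-05  5.64829252e-04] 33.57955597895067 [-1.03603198  5.25813124 -1.12152981]
```

View pics/s15.png

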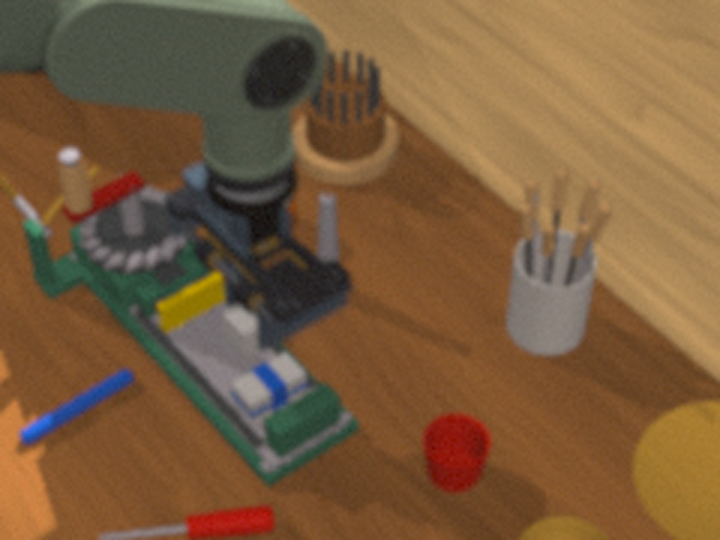

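```bash
python3 - <<'E'
from mv import *
p=capture("side"); save(p,"s16",(225,170,315,240),8)
p=capture("top"); save(p,"t16",(150,160,310,280),4)
s=st(); print(s["tcp_pos"],s["tcp_rot"],s["finger_gap"],s["force"])
E
```

```text
[568.90118221 -34.74600195 150.49386852] [-3.14147865e+00 -6.56867133e-04  4.35640911e-03] 33.981806375152935 [ 0.47876897 -1.05556391  0.26288836]
```

View pics/s16.png

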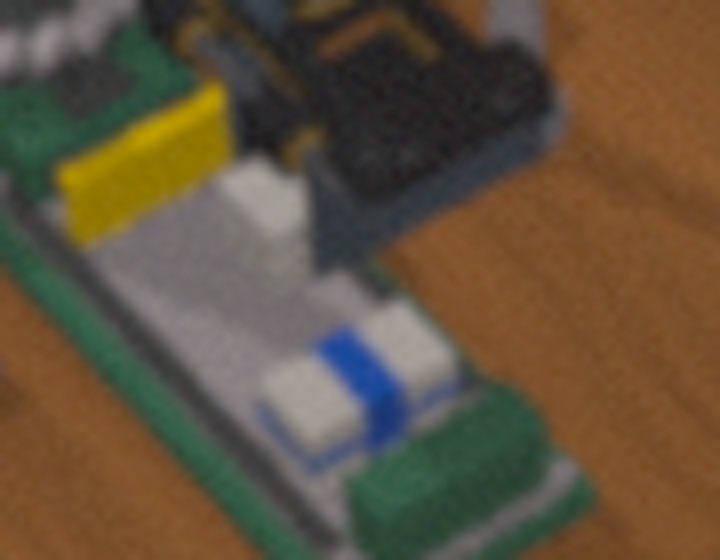

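View pics/t16.png

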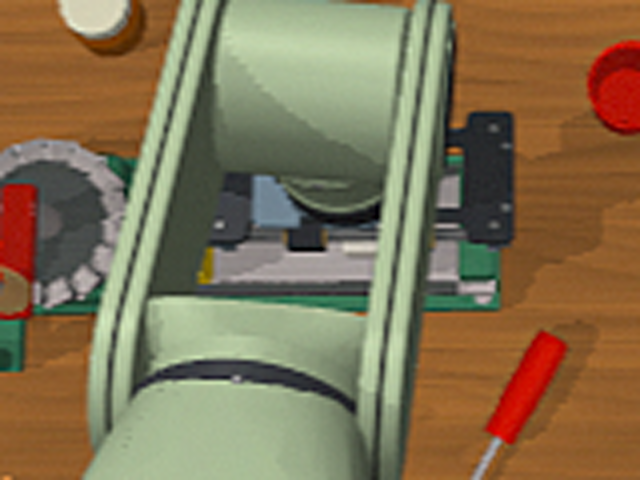

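```bash
python3 - <<'E'
from mv import *
p=capture("side"); w=cloud(p); hs=cv2.cvtColor(p["pixels"],cv2.COLOR_RGB2HSV)
m=(hs[...,1]<60)&(hs[...,2]>130)&(w[...,2]>90)&(w[...,2]<200)&(abs(w[...,0]-568)<70)&(abs(w[...,1]+35)<40)
Q=w[m]; print(len(Q),np.percentile(Q,[2,50,98],axis=0))
E
```

```text
68 [[537.70724214 -51.16883339 142.20913598]
 [545.89171788 -36.23496238 151.64664365]
 [555.06152308 -19.50579601 154.67016173]]
```

>>> jog_arm:
  commands:
    - {"xyz": [0,-25,0],"twist": [0,0,0],"grip": 1}
    - {"xyz": [0,-50,0],"twist": [0,0,0],"grip": 1}
    - {"xyz": [0,-50,20],"twist": [0,0,0],"grip": 1}
    - {"xyz": [0,-50,45],"twist": [0,0,0],"grip": 1}
    - {"xyz": [0,-50,68],"twist": [0,0,0],"grip": 1}
    - {"xyz": [0,-50,82],"twist": [0,0,0],"grip": 1}
    - {"xyz": [0,-50,89],"twist": [0,0,0],"grip": 1}
    - {"xyz": [0,-50,92],"twist": [0,0,0],"grip": 1}
    - {"xyz": [0,-50,93],"twist": [0,0,0],"grip": 1}
    - {"xyz": [0,-50,93],"twist": [0,0,0],"grip": 1}

```text
clock: 25.4
tcp_pos: [569.8, 12.4, 57.8]
tcp_rot: [-3.142, -0.002, -0.001]
force: [-0.1, -0.2, -0.5]
finger_gap: 34.0
```

```bash
python3 - <<'E'
from mv import *
p=capture("side"); save(p,"s17",(180,120,340,260),4)
s=st(); print(s["tcp_pos"],s["tcp_rot"],s["finger_gap"],s["force"])
E
```

```text
[569.78718573  12.46030958  57.74664112] [ 3.14154837e+00 -2.05577853e-03 -5.40526659e-04] 34.135465318931566 [ 0.34417037 -1.09625347  1.09071971]
```

View pics/s17.png

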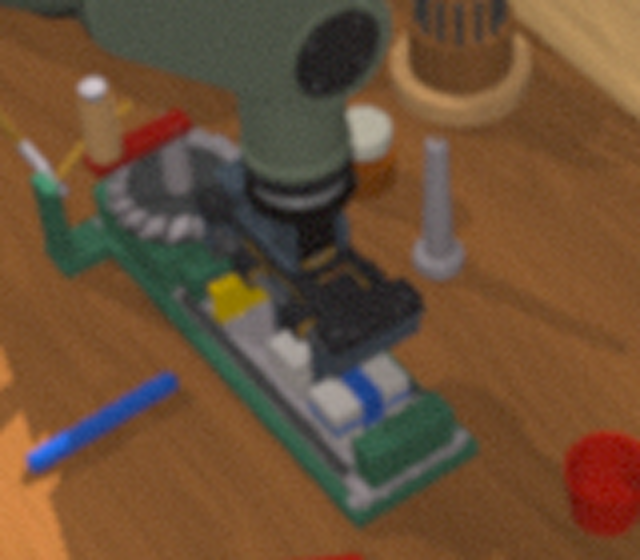

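>>> jog_arm:
  commands:
    - {"xyz": [0,0,0],"twist": [0,0,0],"grip": 0.52}
    - {"xyz": [0,0,0],"twist": [0,0,0],"grip": 0.52}
    - {"xyz": [0,0,0],"twist": [0,0,0],"grip": 0.52}
    - {"xyz": [0,0,-10],"twist": [0,0,0],"grip": 0.52}
    - {"xyz": [0,0,-35],"twist": [0,0,0],"grip": 0.52}
    - {"xyz": [0,0,-75],"twist": [0,0,0],"grip": 0.6}
    - {"xyz": [0,0,-120],"twist": [0,0,-0.1],"grip": 1}
    - {"xyz": [0,0,-165],"twist": [0,0,-0.24],"grip": 1}
    - {"xyz": [-15,-15,-190],"twist": [0,0,-0.38],"grip": 1}
    - {"xyz": [-40,-40,-195],"twist": [0,0,-0.52],"grip": 1}

```text
clock: 26.45
tcp_pos: [531.5, 52.6, 256.7]
tcp_rot: [3.137, -0.009, 0.523]
force: [0.0, 1.2, -0.4]
finger_gap: 7.1
```

```bash
python3 - <<'E'
from mv import *
p=capture("side"); save(p,"s18",(150,90,330,250),4)
s=st(); print(s["tcp_pos"],s["tcp_rot"],s["finger_gap"],s["force"]); rel(s,(420,284,252,np.pi/2))
w=cloud(p); hs=cv2.cvtColor(p["pixels"],cv2.COLOR_RGB2HSV)
m=((hs[...,0]<6)|(hs[...,0]>174))&(hs[...,1]>170)&(w[...,2]>150)&(w[...,2]<190)&(w[...,1]>255); print(w[m].mean(0),w[m].min(0),w[m].max(0))
E
```

```text
[525.87813715  56.31825711 255.82986098] [-3.13931578 -0.00390912  0.53012281] 3.1305844168228734 [-5.18679929  2.03024542 -0.32391885]
[  23.8 -250.     4.5] [-0.    -0.005 -1.041]
[458.28850503 282.88513949 170.21726742] [448.23462644 274.65055137 160.23598989] [470.06181919 298.13604378 177.39669199]
```

View pics/s18.png

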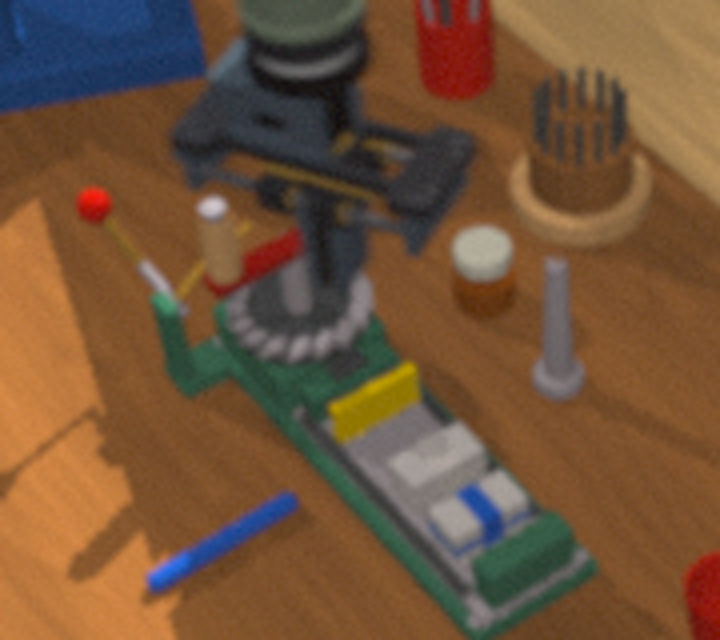

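>>> jog_arm:
  commands:
    - {"xyz": [2,-36,0],"twist": [0,0,-0.14],"grip": 1}
    - {"xyz": [5,-73,0],"twist": [0,0,-0.28],"grip": 1}
    - {"xyz": [8,-110,0],"twist": [0,0,-0.42],"grip": 1}
    - {"xyz": [10,-147,0],"twist": [0,0,-0.56],"grip": 1}
    - {"xyz": [13,-184,0],"twist": [0,0,-0.7],"grip": 1}
    - {"xyz": [15,-221,0],"twist": [0,0,-0.84],"grip": 1}
    - {"xyz": [18,-257,0],"twist": [0,0,-0.98],"grip": 1}
    - {"xyz": [18,-257,0],"twist": [0,0,-1.051],"grip": 1}
    - {"xyz": [18,-257,20],"twist": [0,0,-1.051],"grip": 1}
    - {"xyz": [18,-257,40],"twist": [0,0,-1.051],"grip": 1}

```text
clock: 27.5
tcp_pos: [417.0, 285.5, 212.5]
tcp_rot: [3.14, -0.001, 1.572]
force: [0.2, -0.6, -0.7]
finger_gap: 0.6
```

```bash
python3 - <<'E'
from mv import *
p=capture("side"); save(p,"s19",(100,70,300,230),4)
s=st(); print(s["tcp_pos"],s["tcp_rot"],s["finger_gap"],s["force"]); rel(s,(420,284,182,np.pi/2),(476,284,182,np.pi/2))
E
```

```text
[415.16785483 284.04214724 208.82192945] [-3.13709264e+00  2.95934484e-03  1.57115600e+00] 0.2204168713219524 [-0.56649181 -0.78739303 -2.62565428]
[ 0.   5.  26.8] [-0.004  0.003  0.   ]
[ 0.  61.  26.5] [-0.004  0.003  0.   ]
```

View pics/s19.png

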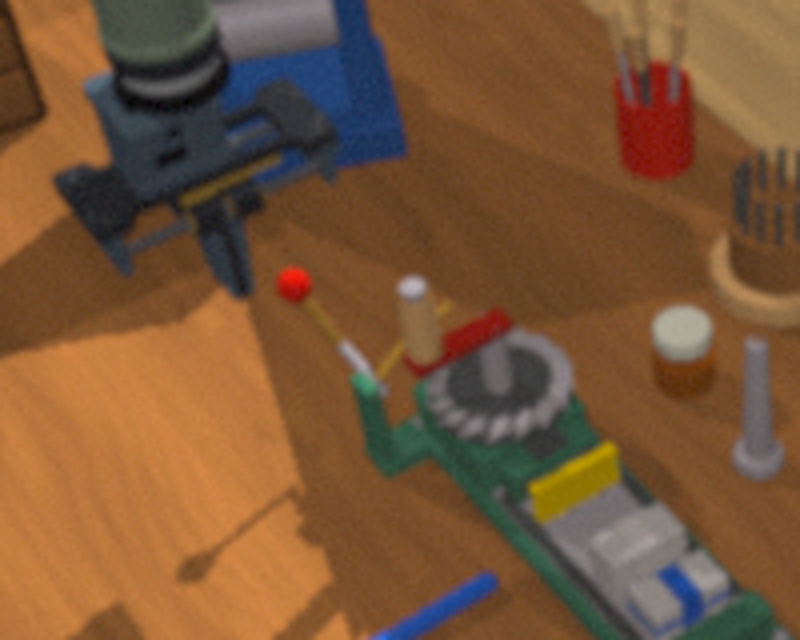

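>>> jog_arm:
  commands:
    - {"xyz": [0,0,15],"twist": [0,0,0],"grip": 1}
    - {"xyz": [0,0,30],"twist": [0,0,0],"grip": 1}
    - {"xyz": [0,0,30],"twist": [0,0,0],"grip": 1}
    - {"xyz": [0,10,30],"twist": [0,0,0],"grip": 1}
    - {"xyz": [0,20,30],"twist": [0,0,0],"grip": 1}
    - {"xyz": [0,30,30],"twist": [0,0,0],"grip": 1}
    - {"xyz": [0,38,30],"twist": [0,0,0],"grip": 1}
    - {"xyz": [0,45,30],"twist": [0,0,0],"grip": 1}
    - {"xyz": [0,50,30],"twist": [0,0,0],"grip": 1}
    - {"xyz": [0,50,30],"twist": [0,0,0],"grip": 1}

```text
clock: 28.55
tcp_pos: [467.7, 284.8, 181.8]
tcp_rot: [3.141, -0.0, 1.57]
force: [-0.5, -0.0, 0.6]
finger_gap: 0.3
```

```bash
python3 - <<'E'
from mv import *
p=capture("side"); save(p,"s20",(100,70,300,230),4)
s=st(); print(s["tcp_pos"],s["tcp_rot"],s["finger_gap"],s["force"]); rel(s,(512.1,191,252,np.pi/2))
w=cloud(p); hs=cv2.cvtColor(p["pixels"],cv2.COLOR_RGB2HSV)
m=((hs[...,0]<6)|(hs[...,0]>174))&(hs[...,1]>170)&(w[...,2]>150)&(w[...,2]<190)&(w[...,1]>255); print(w[m].mean(0))
E
```

```text
[467.17014423 284.77140165 181.81864907] [-3.14120353e+00  6.42749178e-05  1.57048563e+00] 0.1823676351322664 [ 0.25561935 -0.99040489  0.50714606]
[-93.8  44.9 -70.2] [-0.  0. -0.]
[499.70415494 283.40046884 172.68195178]
```

View pics/s20.png

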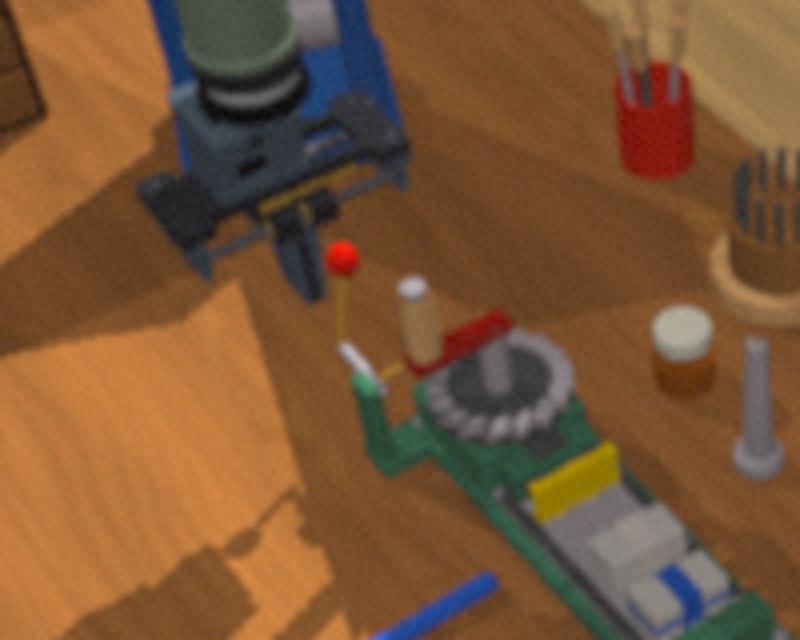

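>>> jog_arm:
  commands:
    - {"xyz": [0,-10,0],"twist": [0,0,0],"grip": 1}
    - {"xyz": [0,-10,-35],"twist": [0,0,0],"grip": 1}
    - {"xyz": [0,-10,-68],"twist": [0,0,0],"grip": 0.8}
    - {"xyz": [-35,8,-70],"twist": [0,0,0],"grip": 0.3}
    - {"xyz": [-70,30,-70],"twist": [0,0,0],"grip": 0.2}
    - {"xyz": [-94,45,-70],"twist": [0,0,0],"grip": 0.2}
    - {"xyz": [-94,45,-70],"twist": [0,0,0],"grip": 0.2}
    - {"xyz": [-94,45,-70],"twist": [0,0,0],"grip": 0.2}
    - {"xyz": [-94,45,-60],"twist": [0,0,0],"grip": 0.2}
    - {"xyz": [-94,45,-40],"twist": [0,0,0],"grip": 0.2}

```text
clock: 29.6
tcp_pos: [511.9, 192.2, 222.5]
tcp_rot: [3.139, -0.001, 1.572]
force: [1.0, -1.0, -0.5]
finger_gap: 61.6
```

```bash
python3 - <<'E'
from mv import *
p=capture("side"); save(p,"s21",(100,70,300,230),4)
s=st(); print(s["tcp_pos"],s["tcp_rot"],s["finger_gap"],s["force"]); rel(s,(512.1,191,181,np.pi/2))
w=cloud(p); hs=cv2.cvtColor(p["pixels"],cv2.COLOR_RGB2HSV)
m=((hs[...,0]<6)|(hs[...,0]>174))&(hs[...,1]>170)&(w[...,2]>150)&(w[...,2]<190)&(w[...,1]>255); print(w[m].mean(0))
E
```

```text
[509.52912316 191.34849252 218.06948412] [-3.13620155e+00  1.51399116e-03  1.57251224e+00] 65.54418809281597 [-1.19081914  0.28499182 -3.06124228]
[-0.3  2.8 37.1] [-0.005  0.002  0.002]
[492.61204499 282.37967601 169.7760405 ]
```

View pics/s21.png

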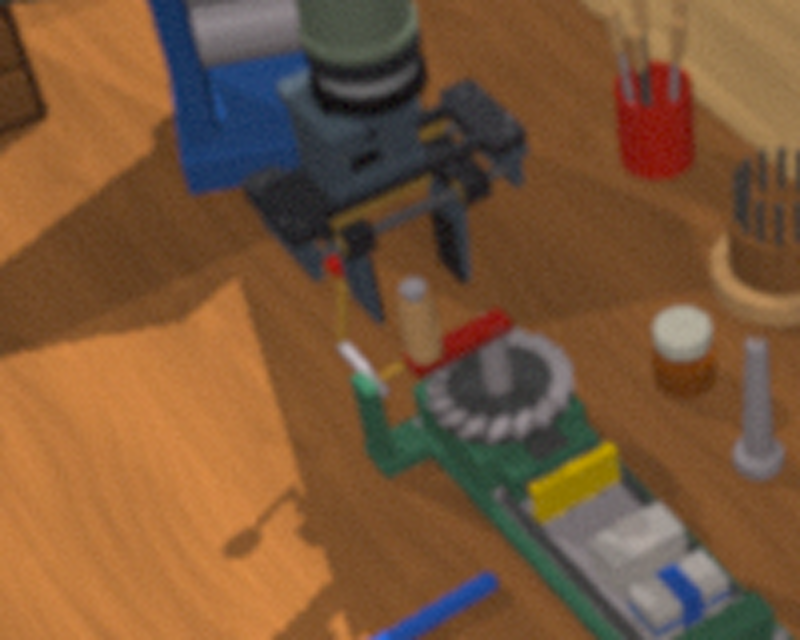

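>>> jog_arm:
  commands:
    - {"xyz": [0,0,15],"twist": [0,0,0],"grip": 0.2}
    - {"xyz": [0,0,30],"twist": [0,0,0],"grip": 0.2}
    - {"xyz": [0,0,41],"twist": [0,0,0],"grip": 0.2}
    - {"xyz": [0,0,41],"twist": [0,0,0],"grip": 0.4}
    - {"xyz": [0,0,41],"twist": [0,0,0],"grip": 0.8}
    - {"xyz": [0,0,41],"twist": [0,0,0],"grip": 1}
    - {"xyz": [0,0,41],"twist": [0,0,0],"grip": 1}
    - {"xyz": [0,0,41],"twist": [0,0,0],"grip": 1}
    - {"xyz": [0,0,41],"twist": [0,0,0],"grip": 1}
    - {"xyz": [0,0,41],"twist": [0,0,0],"grip": 1}
  squeeze: 25

```text
clock: 30.65
tcp_pos: [511.9, 190.8, 181.2]
tcp_rot: [-3.141, -0.0, 1.571]
force: [-0.5, -0.2, 2.0]
finger_gap: 25.4
```

```bash
python3 - <<'E'
from mv import *
from wind2 import *
s=st(); print(s["tcp_pos"],s["tcp_rot"],s["finger_gap"],s["force"])
c,p=[512.1,191.0],np.pi
c,p=go(c,p,[-.15,-.2]+[-.26]*8)
c,p=go(c,p,[-.27]*10)
c,p=go(c,p,[-.27]*10)
c,p=go(c,p,[-.27]*10)
E
```

```text
[511.90415327 190.82828158 181.19849572] [-3.14147763e+00 -2.09037829e-04  1.57064039e+00] 25.435080342405037 [-0.45242168 -0.24812968  1.97284622]
[{"xyz": [8, 1, 0], "twist": [0, 0, 0], "grip": 1}, {"xyz": [19, 3, 0], "twist": [0, 0, 0], "grip": 1}, {"xyz": [32, 10, 0], "twist": [0, 0, 0], "grip": 1}, {"xyz": [42, 19, 0], "twist": [0, 0, 0], "grip": 1}, {"xyz": [50, 31, 0], "twist": [0, 0, 0], "grip": 1}, {"xyz": [54, 45, 0], "twist": [0, 0, 0], "grip": 1}, {"xyz": [55, 59, 0], "twist": [0, 0, 0], "grip": 1}, {"xyz": [52, 73, 0], "twist": [0, 0, 0], "grip": 1}, {"xyz": [45, 86, 0], "twist": [0, 0, 0], "grip": 1}, {"xyz": [36, 97, 0], "twist": [0, 0, 0], "grip": 1}]
cmd [609.1, 227.0] phi 0.7115926535897934
[{"xyz": [-12, 8, 0], "twist": [0, 0, 0], "grip": 1}, {"xyz": [-27, 12, 0], "twist": [0, 0, 0], "grip": 1}, {"xyz": [-41, 13, 0], "twist": [0, 0, 0], "grip": 1}, {"xyz": [-56, 9, 0], "twist": [0, 0, 0], "grip": 1}, {"xyz": [-69, 2, 0], "twist": [0, 0, 0], "grip": 1}, {"xyz": [-79, -8, 0], "twist": [0, 0, 0], "grip": 1}, {"xyz": [-87, -21, 0], "twist": [0, 0, 0], "grip": 1}, {"xyz
[... 664 characters left out ...]
[0, 0, 0], "grip": 1}, {"xyz": [105, 21, 0], "twist": [0, 0, 0], "grip": 1}]
cmd [566.1, 246.0] phi -4.688407346410207
[{"xyz": [-2, 14, 0], "twist": [0, 0, 0], "grip": 1}, {"xyz": [-7, 28, 0], "twist": [0, 0, 0], "grip": 1}, {"xyz": [-16, 40, 0], "twist": [0, 0, 0], "grip": 1}, {"xyz": [-28, 49, 0], "twist": [0, 0, 0], "grip": 1}, {"xyz": [-42, 54, 0], "twist": [0, 0, 0], "grip": 1}, {"xyz": [-56, 56, 0], "twist": [0, 0, 0], "grip": 1}, {"xyz": [-71, 54, 0], "twist": [0, 0, 0], "grip": 1}, {"xyz": [-84, 47, 0], "twist": [0, 0, 0], "grip": 1}, {"xyz": [-96, 38, 0], "twist": [0, 0, 0], "grip": 1}, {"xyz": [-104, 26, 0], "twist": [0, 0, 0], "grip": 1}]
cmd [592.1, 142.0] phi -7.388407346410207
```

>>> jog_arm:
  commands:
    - {"xyz": [8,1,0],"twist": [0,0,0],"grip": 1}
    - {"xyz": [19,3,0],"twist": [0,0,0],"grip": 1}
    - {"xyz": [32,10,0],"twist": [0,0,0],"grip": 1}
    - {"xyz": [42,19,0],"twist": [0,0,0],"grip": 1}
    - {"xyz": [50,31,0],"twist": [0,0,0],"grip": 1}
    - {"xyz": [54,45,0],"twist": [0,0,0],"grip": 1}
    - {"xyz": [55,59,0],"twist": [0,0,0],"grip": 1}
    - {"xyz": [52,73,0],"twist": [0,0,0],"grip": 1}
    - {"xyz": [45,86,0],"twist": [0,0,0],"grip": 1}
    - {"xyz": [36,97,0],"twist": [0,0,0],"grip": 1}

```text
clock: 31.65
tcp_pos: [609.1, 227.4, 181.2]
tcp_rot: [-3.139, 0.001, 1.572]
force: [-7.3, -4.7, 8.9]
finger_gap: 25.4
```

```bash
python3 - <<'E'
from mv import *
p=capture("side"); save(p,"s22",(130,90,330,250),4)
s=st(); print(s["tcp_pos"],s["tcp_rot"],s["finger_gap"],s["force"])
E
```

```text
[610.61498167 225.30339619 181.20281273] [-3.14045433e+00  2.84917334e-03  1.57064202e+00] 25.507201177866296 [-2.84171785 -5.36748601  5.57633325]
```

View pics/s22.png

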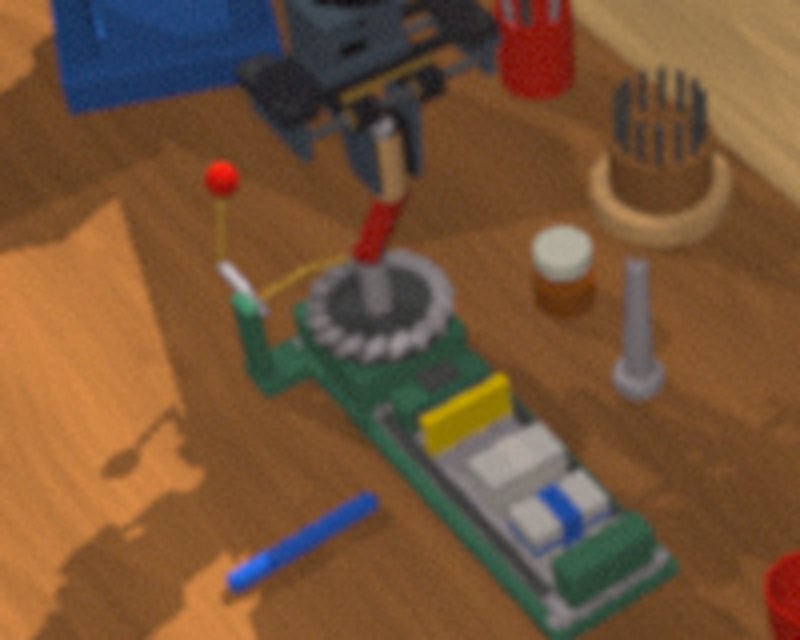

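Pawl is down, jaw is advancing, both blocks lie square. Continue.

>>> jog_arm:
  commands:
    - {"xyz": [-12,8,0],"twist": [0,0,0],"grip": 1}
    - {"xyz": [-27,12,0],"twist": [0,0,0],"grip": 1}
    - {"xyz": [-41,13,0],"twist": [0,0,0],"grip": 1}
    - {"xyz": [-56,9,0],"twist": [0,0,0],"grip": 1}
    - {"xyz": [-69,2,0],"twist": [0,0,0],"grip": 1}
    - {"xyz": [-79,-8,0],"twist": [0,0,0],"grip": 1}
    - {"xyz": [-87,-21,0],"twist": [0,0,0],"grip": 1}
    - {"xyz": [-91,-35,0],"twist": [0,0,0],"grip": 1}
    - {"xyz": [-90,-50,0],"twist": [0,0,0],"grip": 1}
    - {"xyz": [-86,-64,0],"twist": [0,0,0],"grip": 1}

```text
clock: 32.7
tcp_pos: [546.0, 140.5, 181.2]
tcp_rot: [3.138, 0.001, 1.571]
force: [1.9, 0.9, 2.2]
finger_gap: 25.7
```

>>> jog_arm:
  commands:
    - {"xyz": [7,-13,0],"twist": [0,0,0],"grip": 1}
    - {"xyz": [18,-23,0],"twist": [0,0,0],"grip": 1}
    - {"xyz": [31,-30,0],"twist": [0,0,0],"grip": 1}
    - {"xyz": [46,-33,0],"twist": [0,0,0],"grip": 1}
    - {"xyz": [61,-32,0],"twist": [0,0,0],"grip": 1}
    - {"xyz": [75,-27,0],"twist": [0,0,0],"grip": 1}
    - {"xyz": [87,-19,0],"twist": [0,0,0],"grip": 1}
    - {"xyz": [96,-7,0],"twist": [0,0,0],"grip": 1}
    - {"xyz": [103,6,0],"twist": [0,0,0],"grip": 1}
    - {"xyz": [105,21,0],"twist": [0,0,0],"grip": 1}

```text
clock: 33.7
tcp_pos: [565.7, 246.8, 181.2]
tcp_rot: [-3.139, 0.001, 1.572]
force: [-1.8, -5.4, 8.6]
finger_gap: 25.7
```

>>> jog_arm:
  commands:
    - {"xyz": [-2,14,0],"twist": [0,0,0],"grip": 1}
    - {"xyz": [-7,28,0],"twist": [0,0,0],"grip": 1}
    - {"xyz": [-16,40,0],"twist": [0,0,0],"grip": 1}
    - {"xyz": [-28,49,0],"twist": [0,0,0],"grip": 1}
    - {"xyz": [-42,54,0],"twist": [0,0,0],"grip": 1}
    - {"xyz": [-56,56,0],"twist": [0,0,0],"grip": 1}
    - {"xyz": [-71,54,0],"twist": [0,0,0],"grip": 1}
    - {"xyz": [-84,47,0],"twist": [0,0,0],"grip": 1}
    - {"xyz": [-96,38,0],"twist": [0,0,0],"grip": 1}
    - {"xyz": [-104,26,0],"twist": [0,0,0],"grip": 1}

```text
clock: 34.7
tcp_pos: [592.9, 142.9, 181.2]
tcp_rot: [3.14, -0.003, 1.57]
force: [2.5, 2.2, 5.1]
finger_gap: 25.4
```

```bash
python3 - <<'E'
from mv import *
from wind2 import *
p=capture("side"); save(p,"s23",(130,90,330,250),4)
s=st(); print(s["tcp_pos"],s["tcp_rot"],s["finger_gap"],s["force"])
c,p=[592.1,142.0],-7.388
c,p=go(c,p,[-.15]+[-.26]*9)
c,p=go(c,p,[-.26]*10)
c,p=go(c,p,[-.25]*10)
E
```

```text
[590.19698866 141.65684965 181.18360324] [-3.13884543e+00 -8.34703887e-04  1.56999493e+00] 25.297947387847522 [-2.81838769 -1.79029151  5.999817  ]
[{"xyz": [-3, -8, 0], "twist": [0, 0, 0], "grip": 1}, {"xyz": [-6, -22, 0], "twist": [0, 0, 0], "grip": 1}, {"xyz": [-5, -36, 0], "twist": [0, 0, 0], "grip": 1}, {"xyz": [0, -50, 0], "twist": [0, 0, 0], "grip": 1}, {"xyz": [8, -61, 0], "twist": [0, 0, 0], "grip": 1}, {"xyz": [19, -71, 0], "twist": [0, 0, 0], "grip": 1}, {"xyz": [31, -77, 0], "twist": [0, 0, 0], "grip": 1}, {"xyz": [45, -80, 0], "twist": [0, 0, 0], "grip": 1}, {"xyz": [60, -79, 0], "twist": [0, 0, 0], "grip": 1}, {"xyz": [73, -74, 0], "twist": [0, 0, 0], "grip": 1}]
cmd [518.1, 215.0] phi -9.878
[{"xyz": [12, 7, 0], "twist": [0, 0, 0], "grip": 1}, {"xyz": [21, 18, 0], "twist": [0, 0, 0], "grip": 1}, {"xyz": [28, 31, 0], "twist": [0, 0, 0], "grip": 1}, {"xyz": [31, 45, 0], "twist": [0, 0, 0], "grip": 1}, {"xyz": [30, 59, 0], "twist": [0, 0, 0], "grip": 1}, {"xyz": [26, 73, 0], "twist": [0, 0, 0], "grip": 1}, {"xyz": [18, 84, 0], "twist": [0, 0, 0], "grip": 1}, {"xyz": [7, 94, 0], "twist": [0, 0, 0], "grip": 1}, {"xyz": [-5, 101, 0], "twist": [0, 0, 0], "grip": 1}, {"xyz": [-19, 104, 0], "twist": [0, 0, 0], "grip": 1}]
cmd [622.1, 196.0] phi -12.478
[{"xyz": [-14, -1, 0], "twist": [0, 0, 0], "grip": 1}, {"xyz": [-27, -5, 0], "twist": [0, 0, 0], "grip": 1}, {"xyz": [-39, -12, 0], "twist": [0, 0, 0], "grip": 1}, {"xyz": [-48, -21, 0], "twist": [0, 0, 0], "grip": 1}, {"xyz": [-55, -33, 0], "twist": [0, 0, 0], "grip": 1}, {"xyz": [-59, -46, 0], "twist": [0, 0, 0], "grip": 1}, {"xyz": [-60, -60, 0], "twist": [0, 0, 0], "grip": 1}, {"xyz": [-57, -73, 0], "twist": [0, 0, 0], "grip": 1}, {"xyz": [-51, -86, 0], "twist": [0, 0, 0], "grip": 1}, {"xyz": [-42, -96, 0], "twist": [0, 0, 0], "grip": 1}]
cmd [526.1, 154.0] phi -14.978
```

View pics/s23.png

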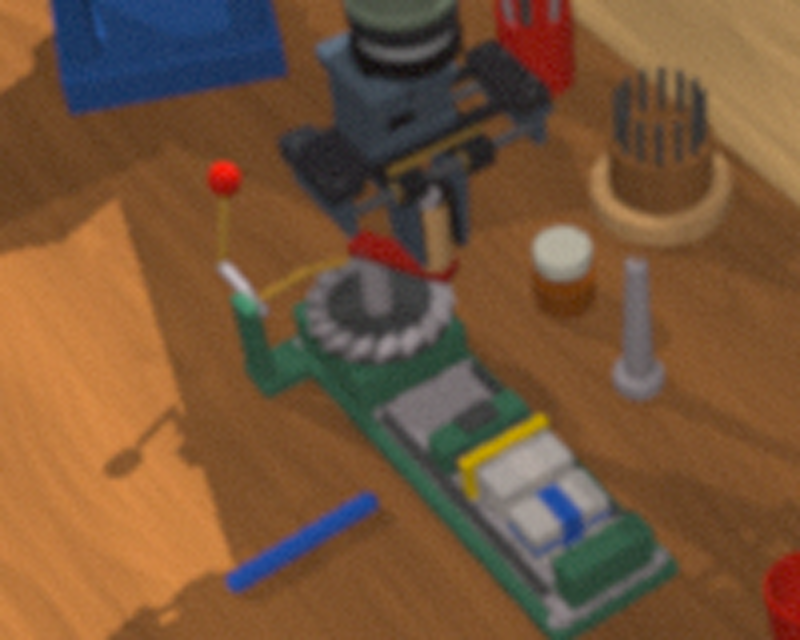

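>>> jog_arm:
  commands:
    - {"xyz": [-3,-8,0],"twist": [0,0,0],"grip": 1}
    - {"xyz": [-6,-22,0],"twist": [0,0,0],"grip": 1}
    - {"xyz": [-5,-36,0],"twist": [0,0,0],"grip": 1}
    - {"xyz": [0,-50,0],"twist": [0,0,0],"grip": 1}
    - {"xyz": [8,-61,0],"twist": [0,0,0],"grip": 1}
    - {"xyz": [19,-71,0],"twist": [0,0,0],"grip": 1}
    - {"xyz": [31,-77,0],"twist": [0,0,0],"grip": 1}
    - {"xyz": [45,-80,0],"twist": [0,0,0],"grip": 1}
    - {"xyz": [60,-79,0],"twist": [0,0,0],"grip": 1}
    - {"xyz": [73,-74,0],"twist": [0,0,0],"grip": 1}

```text
clock: 35.75
tcp_pos: [517.5, 215.9, 181.2]
tcp_rot: [-3.14, 0.001, 1.572]
force: [0.9, -2.9, 6.2]
finger_gap: 25.7
```

>>> jog_arm:
  commands:
    - {"xyz": [12,7,0],"twist": [0,0,0],"grip": 1}
    - {"xyz": [21,18,0],"twist": [0,0,0],"grip": 1}
    - {"xyz": [28,31,0],"twist": [0,0,0],"grip": 1}
    - {"xyz": [31,45,0],"twist": [0,0,0],"grip": 1}
    - {"xyz": [30,59,0],"twist": [0,0,0],"grip": 1}
    - {"xyz": [26,73,0],"twist": [0,0,0],"grip": 1}
    - {"xyz": [18,84,0],"twist": [0,0,0],"grip": 1}
    - {"xyz": [7,94,0],"twist": [0,0,0],"grip": 1}
    - {"xyz": [-5,101,0],"twist": [0,0,0],"grip": 1}
    - {"xyz": [-19,104,0],"twist": [0,0,0],"grip": 1}

```text
clock: 36.75
tcp_pos: [621.7, 197.8, 181.2]
tcp_rot: [-3.139, -0.003, 1.571]
force: [-3.4, 1.1, 9.0]
finger_gap: 25.7
```

```bash
cat > chk.py <<'E'
from fit import *
import sys
from wind2 import C
s=sensors.observe(); print(s["clock"],s["tcp_pos"],s["finger_gap"],s["force"]); d=s["tcp_pos"][:2]-C; print("phi",np.arctan2(d[1],d[0]),np.hypot(*d))
for n in("side","top"):
    p=capture(n); save(p,sys.argv[1]+n,(130,90,330,250) if n=="side" else (130,160,300,280),4)
    w=cloud(p); H,S,V=colmask(p)
    b=(abs(w[...,0]-568)<36)&(w[...,2]>60)&(w[...,2]<72)&(w[...,1]<90)
    y=b&(H>20)&(H<34)&(S>150)&(V>100)
    g=b&(H>55)&(H<90)&(S>90)
    Q=w[y]; print(n,"yellow top",len(Q),Q[:,1].mean() if len(Q) else '',Q[:,1].min() if len(Q) else '',Q[:,1].max() if len(Q) else '')
    G=w[g&(w[...,1]>-70)]; F=w[g&(w[...,1]<-70)]
    for k,A in(("slide jaw",G),("fixed",F)):
        if len(A)>4: print(k,len(A),np.percentile(A[:,1],[3,50,97]).round(1))
    wb=(S<70)&(abs(w[...,0]-568)<36)&(w[...,2]>55)&(w[...,2]<63)&(w[...,1]<40)&(w[...,1]>-90); Q=w[wb]
    if len(Q)>4: print("blocks tops",np.percentile(Q,[1,99],axis=0).round(1).tolist())
E
python3 chk.py c24
```

```text
36.75 [621.70056539 197.77055194 181.1606739 ] 25.674004736069175 [-3.39159098  1.12441484  9.00038143]
phi 0.12328233180504189 55.05843950013126
side yellow top 75 -9.288922689930773 -17.32870287228965 -1.8664569703090073
fixed 167 [-703.3 -100.6  -87.6]
blocks tops [[536.6, -83.3, 55.2], [601.8, 36.7, 62.7]]
top yellow top 79 -9.206953289961069 -14.897161445157561 -5.804620680436592
fixed 238 [-587.6  -97.9  -87. ]
blocks tops [[537.5, -84.1, 55.3], [603.3, 34.3, 62.8]]
```

View pics/c24side.png

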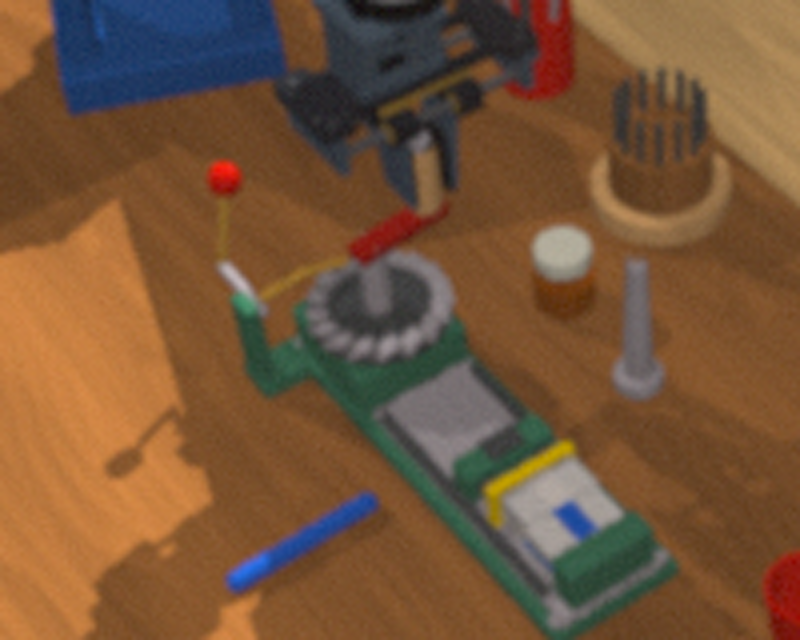

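```bash
python3 - <<'E'
from wind2 import *
c,p=[622.1,196.0],-12.478
c,p=go(c,p,[-.15]+[-.2]*8+[-.09])
E
```

```text
[{"xyz": [-8, 0, 0], "twist": [0, 0, 0], "grip": 1}, {"xyz": [-19, -2, 0], "twist": [0, 0, 0], "grip": 1}, {"xyz": [-29, -6, 0], "twist": [0, 0, 0], "grip": 1}, {"xyz": [-39, -12, 0], "twist": [0, 0, 0], "grip": 1}, {"xyz": [-47, -19, 0], "twist": [0, 0, 0], "grip": 1}, {"xyz": [-53, -28, 0], "twist": [0, 0, 0], "grip": 1}, {"xyz": [-57, -38, 0], "twist": [0, 0, 0], "grip": 1}, {"xyz": [-60, -49, 0], "twist": [0, 0, 0], "grip": 1}, {"xyz": [-60, -60, 0], "twist": [0, 0, 0], "grip": 1}, {"xyz": [-59, -65, 0], "twist": [0, 0, 0], "grip": 1}]
cmd [557.1, 137.0] phi -14.318
```

>>> jog_arm:
  commands:
    - {"xyz": [-8,0,0],"twist": [0,0,0],"grip": 1}
    - {"xyz": [-19,-2,0],"twist": [0,0,0],"grip": 1}
    - {"xyz": [-29,-6,0],"twist": [0,0,0],"grip": 1}
    - {"xyz": [-39,-12,0],"twist": [0,0,0],"grip": 1}
    - {"xyz": [-47,-19,0],"twist": [0,0,0],"grip": 1}
    - {"xyz": [-53,-28,0],"twist": [0,0,0],"grip": 1}
    - {"xyz": [-57,-38,0],"twist": [0,0,0],"grip": 1}
    - {"xyz": [-60,-49,0],"twist": [0,0,0],"grip": 1}
    - {"xyz": [-60,-60,0],"twist": [0,0,0],"grip": 1}
    - {"xyz": [-59,-65,0],"twist": [0,0,0],"grip": 1}
  squeeze: 25

```text
clock: 37.85
tcp_pos: [556.7, 137.5, 181.2]
tcp_rot: [3.141, -0.0, 1.571]
force: [3.2, -0.8, 5.3]
finger_gap: 25.8
```

```bash
python3 chk.py c25; python3 chk.py c25b | head -2
```

```text
37.85 [556.7176139  137.46471274 181.20374094] 25.796979602512046 [ 3.1752277  -0.8250307   5.26389015]
phi -1.7616335873810436 54.52514954072549
side yellow top 74 -11.593075519964083 -19.01986776738109 -5.195965599470794
fixed 156 [-704.  -101.2  -89.2]
blocks tops [[536.1, -83.7, 55.2], [601.7, 24.9, 62.8]]
top yellow top 80 -11.9219995435736 -17.38683322061302 -8.164289744242824
slide jaw 6 [ 4.9 11.2 17.4]
fixed 237 [-647.2  -98.   -87. ]
blocks tops [[537.8, -84.3, 55.2], [603.1, 23.6, 62.7]]
37.95 [556.34082335 137.53299486 181.20814573] 25.941937615687173 [ 1.60654712 -1.68581372  6.80420132]
phi -1.7686553864776409 54.5309213804899
```

View pics/c25side.png

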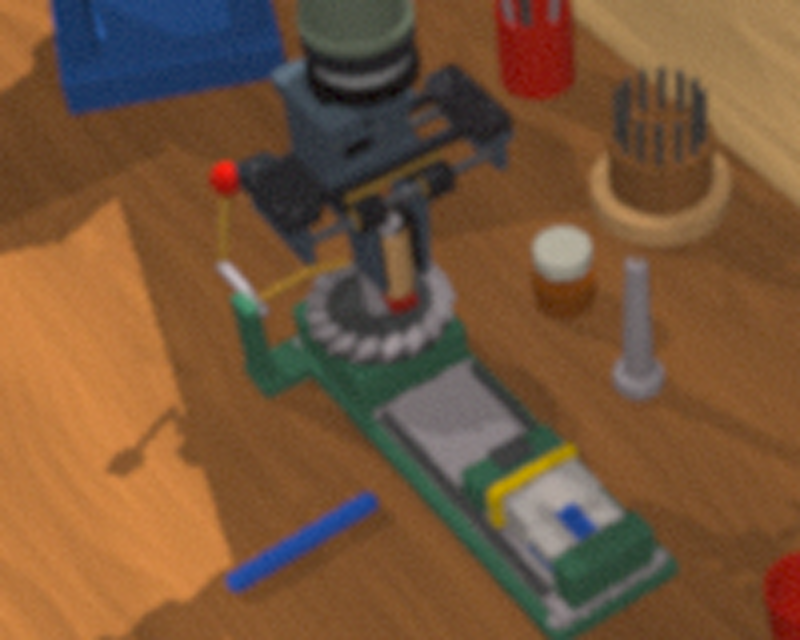

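View pics/c25top.png

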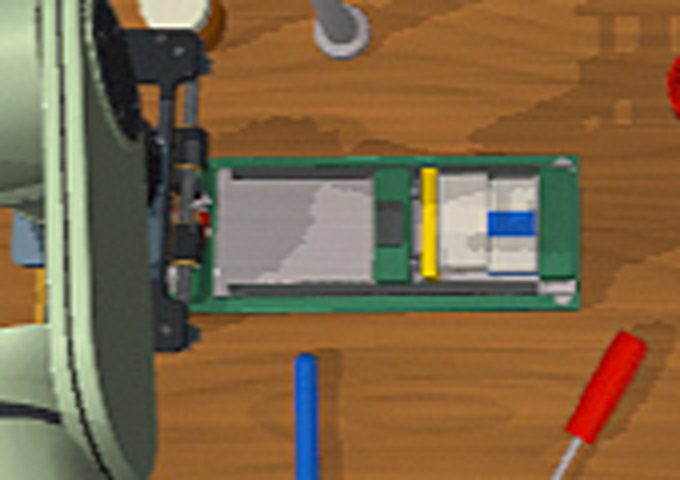

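>>> jog_arm:
  commands:
    - {"xyz": [0,1,0],"twist": [0,0,0],"grip": 1}
    - {"xyz": [0,2,0],"twist": [0,0,0],"grip": 1}
    - {"xyz": [-1,3,0],"twist": [0,0,0],"grip": 1}
    - {"xyz": [-1,4,0],"twist": [0,0,0],"grip": 1}
    - {"xyz": [-1,5,0],"twist": [0,0,0],"grip": 1}
    - {"xyz": [-1,6,0],"twist": [0,0,0],"grip": 1}
    - {"xyz": [-1,7,0],"twist": [0,0,0],"grip": 1}
    - {"xyz": [-1,8,0],"twist": [0,0,0],"grip": 1}
    - {"xyz": [-1,8,0],"twist": [0,0,0],"grip": 1}
    - {"xyz": [-1,8,0],"twist": [0,0,0],"grip": 1}

```text
clock: 39.05
tcp_pos: [564.6, 136.5, 181.2]
tcp_rot: [-3.141, -0.0, 1.571]
force: [0.6, -0.9, 6.3]
finger_gap: 25.9
```

```bash
python3 chk.py c26
```

```text
39.05 [564.64371425 136.5466237  181.17667812] 25.878881535851647 [ 0.59429676 -0.90469102  6.29808264]
phi -1.6151407163039113 54.50695943865768
side yellow top 76 -11.902357999724492 -17.90120686766625 -4.390635203601833
fixed 160 [-703.9 -101.1  -89.9]
blocks tops [[537.0, -83.8, 55.2], [602.5, 26.8, 62.9]]
top yellow top 75 -11.671791317579205 -15.312146869165629 -8.106459063348352
slide jaw 7 [12.6 15.2 25.5]
fixed 237 [-602.8  -98.   -87. ]
blocks tops [[537.6, -84.3, 55.2], [603.0, 23.8, 62.8]]
```

>>> jog_arm:
  commands:
    - {"xyz": [0,1,0],"twist": [0,0,0],"grip": 1}
    - {"xyz": [0,2,0],"twist": [0,0,0],"grip": 1}
    - {"xyz": [0,3,0],"twist": [0,0,0],"grip": 1}
    - {"xyz": [0,4,0],"twist": [0,0,0],"grip": 1}
    - {"xyz": [0,5,0],"twist": [0,0,0],"grip": 1}
    - {"xyz": [0,6,0],"twist": [0,0,0],"grip": 1}
    - {"xyz": [0,6,0],"twist": [0,0,0],"grip": 1}
    - {"xyz": [0,6,0],"twist": [0,0,0],"grip": 1}
    - {"xyz": [0,6,0],"twist": [0,0,0],"grip": 1}
    - {"xyz": [0,6,0],"twist": [0,0,0],"grip": 1}

```text
clock: 40.15
tcp_pos: [566.2, 136.5, 181.1]
tcp_rot: [-3.13, 0.0, 1.571]
force: [-10.7, -0.2, 13.9]
finger_gap: 25.6
```

```bash
python3 chk.py c27 | head -3
```

```text
40.15 [566.16646209 136.52654004 181.08988865] 25.56090603680892 [-10.69696319  -0.23616833  13.93940618]
phi -1.5871980348029162 54.48078789826657
side yellow top 77 -11.670112576738 -18.52005965174614 -4.112200198269721
```

>>> jog_arm:
  commands:
    - {"xyz": [0,-2,0],"twist": [0,0,0],"grip": 1}
    - {"xyz": [0,-4,0],"twist": [0,0,0],"grip": 1}
    - {"xyz": [0,-4,0],"twist": [0,0,0],"grip": 0.6}
    - {"xyz": [0,-4,0],"twist": [0,0,0],"grip": 0.3}
    - {"xyz": [0,-4,0],"twist": [0,0,0],"grip": 0.2}
    - {"xyz": [0,-4,0],"twist": [0,0,0],"grip": 0.2}
    - {"xyz": [0,-4,-15],"twist": [0,0,0],"grip": 0.2}
    - {"xyz": [0,-4,-40],"twist": [0,0,0],"grip": 0.2}
    - {"xyz": [0,-4,-75],"twist": [0,0,0],"grip": 0.2}
    - {"xyz": [0,-4,-110],"twist": [0,0,0],"grip": 0.2}

```text
clock: 41.25
tcp_pos: [566.6, 135.8, 291.4]
tcp_rot: [-3.14, 0.0, 1.571]
force: [0.7, 0.3, 0.8]
finger_gap: 73.0
```

>>> jog_arm:
  commands:
    - {"xyz": [0,-20,0],"twist": [0,0,0],"grip": 0.2}
    - {"xyz": [0,-50,0],"twist": [0,0,0],"grip": 0.2}
    - {"xyz": [10,-80,0],"twist": [0,0,0],"grip": 0.2}
    - {"xyz": [30,-110,0],"twist": [0,0,0],"grip": 0.2}
    - {"xyz": [60,-140,0],"twist": [0,0,0],"grip": 0.2}
    - {"xyz": [90,-165,0],"twist": [0,0,0],"grip": 0.2}
    - {"xyz": [120,-190,0],"twist": [0,0,0],"grip": 0.2}
    - {"xyz": [150,-210,0],"twist": [0,0,0],"grip": 0.2}
    - {"xyz": [150,-210,0],"twist": [0,0,0],"grip": 0.2}
    - {"xyz": [150,-210,0],"twist": [0,0,0],"grip": 0.2}

```text
clock: 42.25
tcp_pos: [356.7, 286.0, 290.8]
tcp_rot: [-3.141, 0.001, 1.573]
force: [0.5, -0.1, 0.4]
finger_gap: 72.9
```

```bash
python3 chk.py c28; python3 - <<'E'
from fit import *
from scipy.optimize import least_squares
p=capture("side"); save(p,"full28"); w=cloud(p)
p=capture("top"); save(p,"fullt28")
for n in("top","side"):
    p=capture(n); w=cloud(p)
    Q=w[(w[...,2]>148)&(w[...,2]<196)&(abs(w[...,0]-567)<35)&(abs(w[...,1]-136)<30)]
    r=least_squares(lambda c:np.hypot(Q[:,0]-c[0],Q[:,1]-c[1])-13.5,[567,136],loss="soft_l1"); print(n,len(Q),r.x)
    # sliding jaw green body edges, lower height
    H,S,V=colmask(p)
    g=(abs(w[...,0]-568)<30)&(H>55)&(H<90)&(S>90)&(w[...,1]>-10)&(w[...,1]<60)&(w[...,2]>38)
    A=w[g]; print("jaw green",len(A),np.percentile(A,[3,50,97],axis=0).round(1).tolist() if len(A) else '')
E
```

```text
42.25 [356.74182526 286.01243386 290.76907405] 72.92979390403636 [ 0.48020648 -0.07563933  0.41358142]
phi 2.717279647112457 230.78365889291308
side yellow top 72 -12.091020276212882 -18.616091168646953 -4.482176889904575
fixed 157 [-704.1 -101.9  -89. ]
blocks tops [[536.4, -84.9, 55.2], [602.3, 25.8, 62.7]]
top yellow top 76 -11.865574090944264 -17.716003456724387 -8.135079797880685
fixed 234 [-645.3  -98.   -87. ]
blocks tops [[537.7, -84.4, 55.2], [603.3, 24.0, 62.9]]
top 67 [565.00118803 135.47952703]
jaw green 105 [[540.4, 4.8, 51.6], [554.3, 13.5, 55.7], [597.6, 26.7, 59.8]]
side 120 [564.68297724 136.40010444]
jaw green 41 [[539.5, 5.9, 51.5], [551.5, 14.6, 56.3], [597.3, 23.7, 61.2]]
```

View pics/c28side.png

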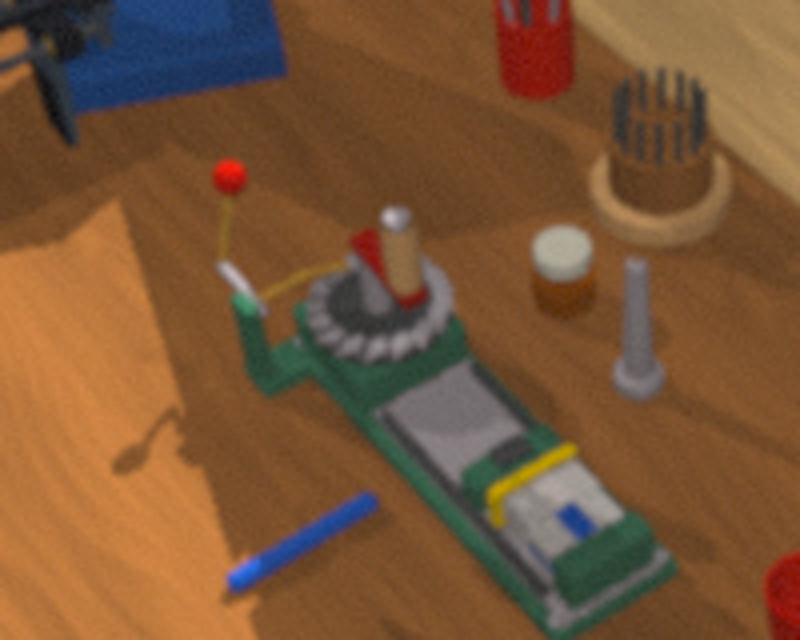

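View pics/fullt28.png

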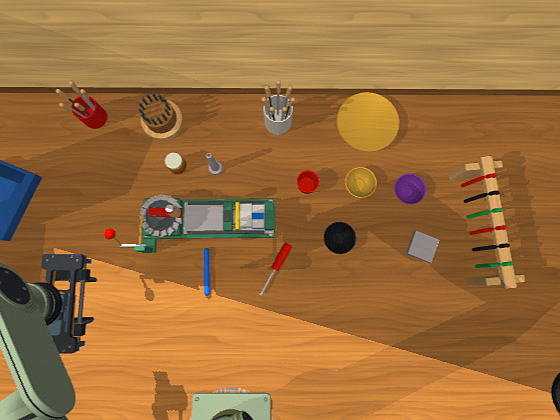

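View pics/c28top.png

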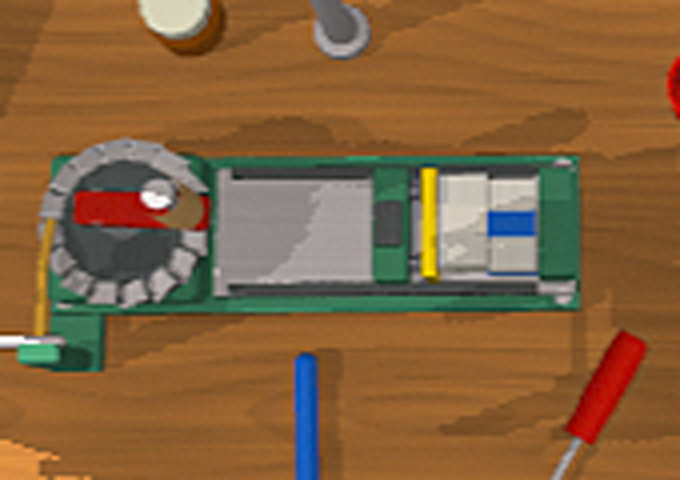

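```bash
python3 -c "
from rig import ticket; print(ticket.sign_off())"
```

```text
the job is handed in; nothing more can be done
None
```

The job is handed in at about 42 s. Both blocks on the bench, blue core and white core, are clamped in the press. I saw no orange or green block in either camera view.

**What I did:**
- I lifted the pawl and, holding the sleeve, wound the jaw right back. The clear space then measured about 170 mm.
- I set the two blocks side by side in the bed, long sides across it.
- I dropped the pawl and wound the jaw up by the sleeve.
- I eased the crank back gently until the ratchet took the load, then let go and backed the arm away.

**Last checks, with the arm clear:**
- **Blocks:** they sit flush against each other, the fixed jaw and the plate.
- **Pawl:** it is down on the ratchet.
- **Crank:** it stayed at about 17.3 rad after release, which is about 110 mm of jaw travel.
- **Sprung plate:** it is pressed in about 8.5 mm of 16 mm. Crank travel gave 8.3 to 8.7 mm, and a rough reading from the top picture gave about 9 mm.
- **Other things on the bench:** they look unmoved.

**What disagreed:** my first camera estimate of the crank axis was about 3 mm off along the bed. It caused up to about 15 N of side force early in the winding back, and I corrected it from the measured circle. No check failed.

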